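# Gauge the hub bolt bores and pull out the short ones

### The arm

A 7-joint arm with a two-finger parallel gripper is mounted at the origin on the work surface. World frame = base frame: x ahead of the robot, y to its left, z up, the work surface at z = 0. Lengths are in m, angles in rad, forces in N, time in s.
With the tool pointing down it reaches from about 0.425 to 0.825 m from the base axis. Payload 3.6 kg.
Tool frame: the origin (TCP) lies midway between the tips of the shut fingers; the grasp point (between the pads) lies 19 mm behind it; z points along the fingers, y is the direction in which the jaws open and shut (so a half turn about z gives the same grasp; the last joint's range is limited). The gripper opens to 93 mm and grips with 3 to 60 N. Pads are 15 mm wide; open, the fingers measure 128 mm over their backs; the gripper's body (75 mm by 188 mm) begins 65 mm behind the grasp point.
Start: joints at [1.22, 0.615, -0.013, 1.423, 0.008, 1.103, -0.04], TCP at [0.207, -0.616, 0.219] pointing down, gripper open.
Joint ranges: [-3.12, 3.12], [-0.3, 2.06], [-1.34, 1.32], [0.26, 2.42], [-1.36, 4.5], [0.01, 1.98], [-2.84, 2.84]. Speed limits (rad/s): [2.79, 2.79, 3.14, 3.14, 3.14, 3.14, 3.14].

### API

Orientations are given as a rotation vector (axis times angle).
In Python, from workcell import status, camera, camera_params, job gives the robot as it stands.
- The arm moves only by the tool step_arm, never from a script. Its arguments are lists of equal length, an entry for each row: "delta_pos": the shift along the tool's x, y, z in cm, a list of three; "yaw": the turn about the tool's z in rad; "hand": the finger opening in cm, from 0 to 9.3. In form: {"delta_pos": [[x, y, z], ...], "yaw": [yaw, ...], "hand": [hand, ...]}. A call has 1 to 12 rows; each row is the pose to reach, as a shift and turn from the pose commanded when the call began, along the tool's axes at that moment; what a row does not reach only later rows make up. A row lasts 1/10 s, in which the tool goes at most 50 mm and 8.59 degrees, less where a joint would pass 70% of its speed; a pose out of reach is approached as far as the arm can. A call with a gripper value outside its range is refused whole. The fingers move at their own pace and stop on an object; the grip force is fixed at half the most. Time passes only in rows, so rows that repeat a pose let the fingers close. It gives the time, the measured TCP pose, the force and the opening at its end, in the units of the state.
- status.get_state(): the state, without advancing time (a new reading comes with each control period).
- camera(name): name is "scene" or "top"; returns (picture, depth): 480x640x3 uint8, blue, green, red; 480x640 float32, m along the optical axis (not along the pixel's ray), 0 where there is no reading.
- camera_params(name): a dict with "K" (3x3 intrinsics, pixels), "R" (3x3) and "t" (3): a world point X has camera coordinates R X + t. Camera axes: x right, y down, z forward; pixel columns grow to the right and rows downward; lengths in m; the calibration is good to about 2 mm. A picture is of the moment at which its call begins. camera_params takes no time and is no camera call.
- job.finish_job(): hands the job in, once; it reports no verdict.
The state is a dict: "time_s": time; "qpos": joint angles; "joint_velocities": joint speeds; "joint_efforts": joint torques, N m; "tcp_pos": TCP position; "eef_rot": TCP orientation; "wrist_force": force on the tool from outside, world axes, zero at the start; "moment": the same for the moment, N m; "opening": finger opening in m.
Only numpy, scipy, OpenCV 4.12 (cv2) and the standard library are available. Lean on these libraries where they do the work, as an engineer would, in place of code of your own. Each camera call takes 0.05 s, during which the arm holds its last target. There are 200 camera calls.

### The job

Pull the inspection lamp's switch knob up to on, then push a measuring rod into the bore of every bolt on the rack until it bottoms, so that all the bolts on the rack have their rods in together. Where the rod's black groove stays clear of the bolt's end the bore is short: draw that rod, lay it back on the rubber mat and put that bolt lying in the blue rework tray; good bolts stay on the rack with their rods fully home, and rods you did not need stay on the mat. When that is done push the switch knob fully down again; leave the other tools on the bench alone.

Things in the scene. Friction and masses are not known exactly. Their poses are not given: they have to be found in the camera images.
- rack: fixed grey rack, base 140 (x) x 290 (y) x 10 mm, origin at the centre of its underside. Bolts lie in 4 pairs of V-saddles along x, axes 48 mm above the bench at y = -97.5, -32.5, 32.5, 97.5 mm, bore mouths at x = -50 facing -x, heads against a rear stop 64 mm tall (so a push along x is held). Saddles, not above the axis, leave the shank free from 26 to 75 mm behind the mouth
- bolt_a: one of 3 or 4 outwardly alike bronze bolts on the rack (absent: None). Shank 27 mm dia x 88, hex head 41 AF x 17, 0.5-0.7 kg, balance point 68 mm from the bored end. Blind bore 12 mm dia along the axis from the threaded end, 60 mm deep if good, 44 if drilled short (not seen from outside). Origin: centre of the bore mouth on the end face; x along the axis into the bore, to the head
- bolt_b: one of 3 or 4 outwardly alike bronze bolts on the rack (absent: None). Shank 27 mm dia x 88, hex head 41 AF x 17, 0.5-0.7 kg, balance point 68 mm from the bored end. Blind bore 12 mm dia along the axis from the threaded end, 60 mm deep if good, 44 if drilled short (not seen from outside). Origin: centre of the bore mouth on the end face; x along the axis into the bore, to the head
- bolt_c: one of 3 or 4 outwardly alike bronze bolts on the rack (absent: None). Shank 27 mm dia x 88, hex head 41 AF x 17, 0.5-0.7 kg, balance point 68 mm from the bored end. Blind bore 12 mm dia along the axis from the threaded end, 60 mm deep if good, 44 if drilled short (not seen from outside). Origin: centre of the bore mouth on the end face; x along the axis into the bore, to the head
- bolt_d: one of 3 or 4 outwardly alike bronze bolts on the rack (absent: None). Shank 27 mm dia x 88, hex head 41 AF x 17, 0.5-0.7 kg, balance point 68 mm from the bored end. Blind bore 12 mm dia along the axis from the threaded end, 60 mm deep if good, 44 if drilled short (not seen from outside). Origin: centre of the bore mouth on the end face; x along the axis into the bore, to the head
- rod_1: one of 4 alike steel measuring rods, 0.14 kg. Origin on the axis at the black groove (the depth mark); x along the axis to the tip. Round rod 9 mm dia, hemispherical tip 60 mm ahead of the groove; square grip 16 x 16 mm from 8 to 63 mm behind the groove. Lying on the mat its axis is 8 mm above the mat. Home in a good bore: groove level with the bolt end; short bore: 16 mm outside
- rod_2: one of 4 alike steel measuring rods, 0.14 kg. Origin on the axis at the black groove (the depth mark); x along the axis to the tip. Round rod 9 mm dia, hemispherical tip 60 mm ahead of the groove; square grip 16 x 16 mm from 8 to 63 mm behind the groove. Lying on the mat its axis is 8 mm above the mat. Home in a good bore: groove level with the bolt end; short bore: 16 mm outside
- rod_3: one of 4 alike steel measuring rods, 0.14 kg. Origin on the axis at the black groove (the depth mark); x along the axis to the tip. Round rod 9 mm dia, hemispherical tip 60 mm ahead of the groove; square grip 16 x 16 mm from 8 to 63 mm behind the groove. Lying on the mat its axis is 8 mm above the mat. Home in a good bore: groove level with the bolt end; short bore: 16 mm outside
- rod_4: one of 4 alike steel measuring rods, 0.14 kg. Origin on the axis at the black groove (the depth mark); x along the axis to the tip. Round rod 9 mm dia, hemispherical tip 60 mm ahead of the groove; square grip 16 x 16 mm from 8 to 63 mm behind the groove. Lying on the mat its axis is 8 mm above the mat. Home in a good bore: groove level with the bolt end; short bore: 16 mm outside
- mat: fixed black rubber mat, 175 (x) x 280 (y) x 3 mm, on which the rods lie (a rod in a bore stays there, drooping up to 5 degrees); origin: centre of its underside (bench height)
- tray: fixed blue open rework tray, 180 (x) x 260 (y) x 36 mm outside, walls and floor 5 mm; origin: centre of its underside. Room for two bolts lying side by side along x
- switch (a joint): the lamp's push-pull knob: 0 m = pushed fully down (off), 0.014 m = pulled straight up to its stop (on); stays where it is left, moves with about 6 N
- switch_cap (a point): centre of the knob's black mushroom cap, 36 mm diameter and 16 mm thick (8 mm above and below this point), axis vertical; with the knob down this point is 22 mm above the top of the lamp's grey foot, 72 mm above the bench
- lamp: fixed machine lamp: grey foot 150 (x) x 90 (y) x 50 mm, origin at the centre of its underside; the knob stands at x = -45 mm on top; from x = +55 mm a thin neck rises, leaning to +x, to the lamp head, top 240 mm above the bench at about x = +125 mm
- comparator: fixed dial comparator stand, foot 150 (x) x 100 (y) x 35 mm, origin at the centre of its underside; column and dial up to 225 mm above the bench; only an obstacle
- nut: blued steel hex nut, 41 mm across flats, 22 mm tall, origin at the centre of its underside. Not part of the job: leave it where it is
- pitch_gauge: brass thread pitch gauge, body 75 x 20 x 11 mm, origin at the centre of its underside. Not part of the job: leave it where it is
- mirror: inspection mirror lying behind the rack, black rubber grip 20 mm thick, 230 mm long in all. Not part of the job: leave it where it is
- brush: brush lying on the bench. Not part of the job: leave it where it is
- oil: white oil bottle, 48 mm diameter, 130 mm tall, standing. Not part of the job: leave it where it is
- ring_gauge: steel ring gauge, 60 mm diameter, 20 mm tall. Not part of the job: leave it where it is
Mind the look-alikes: they are no part of the job. Leave any pink or yellow look-alike of the bolt_d alone. Leave any pink look-alike of the bolt_b alone.

How it is judged:
On the way, in this order (a step that is already met when the one before it is completed fails the run):
1. the lamp's switch knob is pulled up to on (value of joint switch above 0.0115 m), for 0.2 s.
2. with the lamp on, every bolt has a measuring rod pushed fully home in its bore (((distance between rod_1 and bolt_a_c0 between 0.058 and 0.064 m and y of rod_1 in the frame of bolt_a between -0.007 and 0.007 m and z of rod_1 in the frame of bolt_a between -0.007 and 0.007 m and x of rod_1 in the frame of bolt_a between -0.022 and 0.004 m) or (distance between rod_2 and bolt_a_c0 between 0.058 and 0.064 m and y of rod_2 in the frame of bolt_a between -0.007 and 0.007 m and z of rod_2 in the frame of bolt_a between -0.007 and 0.007 m and x of rod_2 in the frame of bolt_a between -0.022 and 0.004 m) or (distance between rod_3 and bolt_a_c0 between 0.058 and 0.064 m and y of rod_3 in the frame of bolt_a between -0.007 and 0.007 m and z of rod_3 in the frame of bolt_a between -0.007 and 0.007 m and x of rod_3 in the frame of bolt_a between -0.022 and 0.004 m) or (distance between rod_4 and bolt_a_c0 between 0.058 and 0.064 m and y of rod_4 in the frame of bolt_a between -0.007 and 0.007 m and z of rod_4 in the frame of bolt_a between -0.007 and 0.007 m and x of rod_4 in the frame of bolt_a between -0.022 and 0.004 m)) and ((distance between rod_1 and bolt_b_c0 between 0.058 and 0.064 m and y of rod_1 in the frame of bolt_b between -0.007 and 0.007 m and z of rod_1 in the frame of bolt_b between -0.007 and 0.007 m and x of rod_1 in the frame of bolt_b between -0.022 and 0.004 m) or (distance between rod_2 and bolt_b_c0 between 0.058 and 0.064 m and y of rod_2 in the frame of bolt_b between -0.007 and 0.007 m and z of rod_2 in the frame of bolt_b between -0.007 and 0.007 m and x of rod_2 in the frame of bolt_b between -0.022 and 0.004 m) or (distance between rod_3 and bolt_b_c0 between 0.058 and 0.064 m and y of rod_3 in the frame of bolt_b between -0.007 and 0.007 m and z of rod_3 in the frame of bolt_b between -0.007 and 0.007 m and x of rod_3 in the frame of bolt_b between -0.022 and 0.004 m) or (distance between rod_4 and bolt_b_c0 between 0.058 and 0.064 m and y of rod_4 in the frame of bolt_b between -0.007 and 0.007 m and z of rod_4 in the frame of bolt_b between -0.007 and 0.007 m and x of rod_4 in the frame of bolt_b between -0.022 and 0.004 m)) and ((distance between rod_1 and bolt_c_c0 between 0.058 and 0.064 m and y of rod_1 in the frame of bolt_c between -0.007 and 0.007 m and z of rod_1 in the frame of bolt_c between -0.007 and 0.007 m and x of rod_1 in the frame of bolt_c between -0.022 and 0.004 m) or (distance between rod_2 and bolt_c_c0 between 0.058 and 0.064 m and y of rod_2 in the frame of bolt_c between -0.007 and 0.007 m and z of rod_2 in the frame of bolt_c between -0.007 and 0.007 m and x of rod_2 in the frame of bolt_c between -0.022 and 0.004 m) or (distance between rod_3 and bolt_c_c0 between 0.058 and 0.064 m and y of rod_3 in the frame of bolt_c between -0.007 and 0.007 m and z of rod_3 in the frame of bolt_c between -0.007 and 0.007 m and x of rod_3 in the frame of bolt_c between -0.022 and 0.004 m) or (distance between rod_4 and bolt_c_c0 between 0.058 and 0.064 m and y of rod_4 in the frame of bolt_c between -0.007 and 0.007 m and z of rod_4 in the frame of bolt_c between -0.007 and 0.007 m and x of rod_4 in the frame of bolt_c between -0.022 and 0.004 m)) and ((distance between rod_1 and bolt_d_c0 between 0.058 and 0.064 m and y of rod_1 in the frame of bolt_d between -0.007 and 0.007 m and z of rod_1 in the frame of bolt_d between -0.007 and 0.007 m and x of rod_1 in the frame of bolt_d between -0.022 and 0.004 m) or (distance between rod_2 and bolt_d_c0 between 0.058 and 0.064 m and y of rod_2 in the frame of bolt_d between -0.007 and 0.007 m and z of rod_2 in the frame of bolt_d between -0.007 and 0.007 m and x of rod_2 in the frame of bolt_d between -0.022 and 0.004 m) or (distance between rod_3 and bolt_d_c0 between 0.058 and 0.064 m and y of rod_3 in the frame of bolt_d between -0.007 and 0.007 m and z of rod_3 in the frame of bolt_d between -0.007 and 0.007 m and x of rod_3 in the frame of bolt_d between -0.022 and 0.004 m) or (distance between rod_4 and bolt_d_c0 between 0.058 and 0.064 m and y of rod_4 in the frame of bolt_d between -0.007 and 0.007 m and z of rod_4 in the frame of bolt_d between -0.007 and 0.007 m and x of rod_4 in the frame of bolt_d between -0.022 and 0.004 m)) and value of joint switch above 0.0115 m), for 0.3 s.
3. every short-bored bolt lies in the rework tray ((distance between bolt_a_c0 and bolt_a above 0.053 m or (x of bolt_a in the frame of tray between -0.085 and 0.085 m and y of bolt_a in the frame of tray between -0.125 and 0.125 m and z of bolt_a in the frame of tray between 0.005 and 0.04 m and angle between bolt_a's own x axis and vertical between 1.32 and 1.82 rad)) and (distance between bolt_b_c0 and bolt_b above 0.053 m or (x of bolt_b in the frame of tray between -0.085 and 0.085 m and y of bolt_b in the frame of tray between -0.125 and 0.125 m and z of bolt_b in the frame of tray between 0.005 and 0.04 m and angle between bolt_b's own x axis and vertical between 1.32 and 1.82 rad)) and (distance between bolt_c_c0 and bolt_c above 0.053 m or (x of bolt_c in the frame of tray between -0.085 and 0.085 m and y of bolt_c in the frame of tray between -0.125 and 0.125 m and z of bolt_c in the frame of tray between 0.005 and 0.04 m and angle between bolt_c's own x axis and vertical between 1.32 and 1.82 rad)) and (distance between bolt_d_c0 and bolt_d above 0.053 m or (x of bolt_d in the frame of tray between -0.085 and 0.085 m and y of bolt_d in the frame of tray between -0.125 and 0.125 m and z of bolt_d in the frame of tray between 0.005 and 0.04 m and angle between bolt_d's own x axis and vertical between 1.32 and 1.82 rad))), for 0.2 s.
4. the switch knob is pushed down to off (value of joint switch below 0.0025 m), for 0.2 s.
At the end, for the whole second after the job is handed in: Good bolts within 20 mm of their start, each with a rod home (groove within 3 mm of its end face); short bolts lying in the tray within 14 degrees of level; all other rods flat on the mat; knob down within 2.5 mm; all at rest (all of step 3 and (distance between bolt_a_c0 and bolt_a below 0.053 m or (distance of bolt_a from where it was at the start of the episode below 0.02 m and ((distance between rod_1 and bolt_a_c0 between 0.058 and 0.064 m and y of rod_1 in the frame of bolt_a between -0.007 and 0.007 m and z of rod_1 in the frame of bolt_a between -0.007 and 0.007 m and x of rod_1 in the frame of bolt_a between -0.022 and 0.004 m) or (distance between rod_2 and bolt_a_c0 between 0.058 and 0.064 m and y of rod_2 in the frame of bolt_a between -0.007 and 0.007 m and z of rod_2 in the frame of bolt_a between -0.007 and 0.007 m and x of rod_2 in the frame of bolt_a between -0.022 and 0.004 m) or (distance between rod_3 and bolt_a_c0 between 0.058 and 0.064 m and y of rod_3 in the frame of bolt_a between -0.007 and 0.007 m and z of rod_3 in the frame of bolt_a between -0.007 and 0.007 m and x of rod_3 in the frame of bolt_a between -0.022 and 0.004 m) or (distance between rod_4 and bolt_a_c0 between 0.058 and 0.064 m and y of rod_4 in the frame of bolt_a between -0.007 and 0.007 m and z of rod_4 in the frame of bolt_a between -0.007 and 0.007 m and x of rod_4 in the frame of bolt_a between -0.022 and 0.004 m)))) and (distance between bolt_b_c0 and bolt_b below 0.053 m or (distance of bolt_b from where it was at the start of the episode below 0.02 m and ((distance between rod_1 and bolt_b_c0 between 0.058 and 0.064 m and y of rod_1 in the frame of bolt_b between -0.007 and 0.007 m and z of rod_1 in the frame of bolt_b between -0.007 and 0.007 m and x of rod_1 in the frame of bolt_b between -0.022 and 0.004 m) or (distance between rod_2 and bolt_b_c0 between 0.058 and 0.064 m and y of rod_2 in the frame of bolt_b between -0.007 and 0.007 m and z of rod_2 in the frame of bolt_b between -0.007 and 0.007 m and x of rod_2 in the frame of bolt_b between -0.022 and 0.004 m) or (distance between rod_3 and bolt_b_c0 between 0.058 and 0.064 m and y of rod_3 in the frame of bolt_b between -0.007 and 0.007 m and z of rod_3 in the frame of bolt_b between -0.007 and 0.007 m and x of rod_3 in the frame of bolt_b between -0.022 and 0.004 m) or (distance between rod_4 and bolt_b_c0 between 0.058 and 0.064 m and y of rod_4 in the frame of bolt_b between -0.007 and 0.007 m and z of rod_4 in the frame of bolt_b between -0.007 and 0.007 m and x of rod_4 in the frame of bolt_b between -0.022 and 0.004 m)))) and (distance between bolt_c_c0 and bolt_c below 0.053 m or (distance of bolt_c from where it was at the start of the episode below 0.02 m and ((distance between rod_1 and bolt_c_c0 between 0.058 and 0.064 m and y of rod_1 in the frame of bolt_c between -0.007 and 0.007 m and z of rod_1 in the frame of bolt_c between -0.007 and 0.007 m and x of rod_1 in the frame of bolt_c between -0.022 and 0.004 m) or (distance between rod_2 and bolt_c_c0 between 0.058 and 0.064 m and y of rod_2 in the frame of bolt_c between -0.007 and 0.007 m and z of rod_2 in the frame of bolt_c between -0.007 and 0.007 m and x of rod_2 in the frame of bolt_c between -0.022 and 0.004 m) or (distance between rod_3 and bolt_c_c0 between 0.058 and 0.064 m and y of rod_3 in the frame of bolt_c between -0.007 and 0.007 m and z of rod_3 in the frame of bolt_c between -0.007 and 0.007 m and x of rod_3 in the frame of bolt_c between -0.022 and 0.004 m) or (distance between rod_4 and bolt_c_c0 between 0.058 and 0.064 m and y of rod_4 in the frame of bolt_c between -0.007 and 0.007 m and z of rod_4 in the frame of bolt_c between -0.007 and 0.007 m and x of rod_4 in the frame of bolt_c between -0.022 and 0.004 m)))) and (distance between bolt_d_c0 and bolt_d below 0.053 m or (distance of bolt_d from where it was at the start of the episode below 0.02 m and ((distance between rod_1 and bolt_d_c0 between 0.058 and 0.064 m and y of rod_1 in the frame of bolt_d between -0.007 and 0.007 m and z of rod_1 in the frame of bolt_d between -0.007 and 0.007 m and x of rod_1 in the frame of bolt_d between -0.022 and 0.004 m) or (distance between rod_2 and bolt_d_c0 between 0.058 and 0.064 m and y of rod_2 in the frame of bolt_d between -0.007 and 0.007 m and z of rod_2 in the frame of bolt_d between -0.007 and 0.007 m and x of rod_2 in the frame of bolt_d between -0.022 and 0.004 m) or (distance between rod_3 and bolt_d_c0 between 0.058 and 0.064 m and y of rod_3 in the frame of bolt_d between -0.007 and 0.007 m and z of rod_3 in the frame of bolt_d between -0.007 and 0.007 m and x of rod_3 in the frame of bolt_d between -0.022 and 0.004 m) or (distance between rod_4 and bolt_d_c0 between 0.058 and 0.064 m and y of rod_4 in the frame of bolt_d between -0.007 and 0.007 m and z of rod_4 in the frame of bolt_d between -0.007 and 0.007 m and x of rod_4 in the frame of bolt_d between -0.022 and 0.004 m)))) and ((x of rod_1 in the frame of mat between -0.0875 and 0.0875 m and y of rod_1 in the frame of mat between -0.14 and 0.14 m and z of rod_1 in the frame of mat between 0 and 0.022 m and angle between rod_1's own x axis and vertical between 1.45 and 1.69 rad) or (distance between bolt_a_c0 and bolt_a above 0.053 m and (distance between rod_1 and bolt_a_c0 between 0.058 and 0.064 m and y of rod_1 in the frame of bolt_a between -0.007 and 0.007 m and z of rod_1 in the frame of bolt_a between -0.007 and 0.007 m and x of rod_1 in the frame of bolt_a between -0.022 and 0.004 m)) or (distance between bolt_b_c0 and bolt_b above 0.053 m and (distance between rod_1 and bolt_b_c0 between 0.058 and 0.064 m and y of rod_1 in the frame of bolt_b between -0.007 and 0.007 m and z of rod_1 in the frame of bolt_b between -0.007 and 0.007 m and x of rod_1 in the frame of bolt_b between -0.022 and 0.004 m)) or (distance between bolt_c_c0 and bolt_c above 0.053 m and (distance between rod_1 and bolt_c_c0 between 0.058 and 0.064 m and y of rod_1 in the frame of bolt_c between -0.007 and 0.007 m and z of rod_1 in the frame of bolt_c between -0.007 and 0.007 m and x of rod_1 in the frame of bolt_c between -0.022 and 0.004 m)) or (distance between bolt_d_c0 and bolt_d above 0.053 m and (distance between rod_1 and bolt_d_c0 between 0.058 and 0.064 m and y of rod_1 in the frame of bolt_d between -0.007 and 0.007 m and z of rod_1 in the frame of bolt_d between -0.007 and 0.007 m and x of rod_1 in the frame of bolt_d between -0.022 and 0.004 m))) and ((x of rod_2 in the frame of mat between -0.0875 and 0.0875 m and y of rod_2 in the frame of mat between -0.14 and 0.14 m and z of rod_2 in the frame of mat between 0 and 0.022 m and angle between rod_2's own x axis and vertical between 1.45 and 1.69 rad) or (distance between bolt_a_c0 and bolt_a above 0.053 m and (distance between rod_2 and bolt_a_c0 between 0.058 and 0.064 m and y of rod_2 in the frame of bolt_a between -0.007 and 0.007 m and z of rod_2 in the frame of bolt_a between -0.007 and 0.007 m and x of rod_2 in the frame of bolt_a between -0.022 and 0.004 m)) or (distance between bolt_b_c0 and bolt_b above 0.053 m and (distance between rod_2 and bolt_b_c0 between 0.058 and 0.064 m and y of rod_2 in the frame of bolt_b between -0.007 and 0.007 m and z of rod_2 in the frame of bolt_b between -0.007 and 0.007 m and x of rod_2 in the frame of bolt_b between -0.022 and 0.004 m)) or (distance between bolt_c_c0 and bolt_c above 0.053 m and (distance between rod_2 and bolt_c_c0 between 0.058 and 0.064 m and y of rod_2 in the frame of bolt_c between -0.007 and 0.007 m and z of rod_2 in the frame of bolt_c between -0.007 and 0.007 m and x of rod_2 in the frame of bolt_c between -0.022 and 0.004 m)) or (distance between bolt_d_c0 and bolt_d above 0.053 m and (distance between rod_2 and bolt_d_c0 between 0.058 and 0.064 m and y of rod_2 in the frame of bolt_d between -0.007 and 0.007 m and z of rod_2 in the frame of bolt_d between -0.007 and 0.007 m and x of rod_2 in the frame of bolt_d between -0.022 and 0.004 m))) and ((x of rod_3 in the frame of mat between -0.0875 and 0.0875 m and y of rod_3 in the frame of mat between -0.14 and 0.14 m and z of rod_3 in the frame of mat between 0 and 0.022 m and angle between rod_3's own x axis and vertical between 1.45 and 1.69 rad) or (distance between bolt_a_c0 and bolt_a above 0.053 m and (distance between rod_3 and bolt_a_c0 between 0.058 and 0.064 m and y of rod_3 in the frame of bolt_a between -0.007 and 0.007 m and z of rod_3 in the frame of bolt_a between -0.007 and 0.007 m and x of rod_3 in the frame of bolt_a between -0.022 and 0.004 m)) or (distance between bolt_b_c0 and bolt_b above 0.053 m and (distance between rod_3 and bolt_b_c0 between 0.058 and 0.064 m and y of rod_3 in the frame of bolt_b between -0.007 and 0.007 m and z of rod_3 in the frame of bolt_b between -0.007 and 0.007 m and x of rod_3 in the frame of bolt_b between -0.022 and 0.004 m)) or (distance between bolt_c_c0 and bolt_c above 0.053 m and (distance between rod_3 and bolt_c_c0 between 0.058 and 0.064 m and y of rod_3 in the frame of bolt_c between -0.007 and 0.007 m and z of rod_3 in the frame of bolt_c between -0.007 and 0.007 m and x of rod_3 in the frame of bolt_c between -0.022 and 0.004 m)) or (distance between bolt_d_c0 and bolt_d above 0.053 m and (distance between rod_3 and bolt_d_c0 between 0.058 and 0.064 m and y of rod_3 in the frame of bolt_d between -0.007 and 0.007 m and z of rod_3 in the frame of bolt_d between -0.007 and 0.007 m and x of rod_3 in the frame of bolt_d between -0.022 and 0.004 m))) and ((x of rod_4 in the frame of mat between -0.0875 and 0.0875 m and y of rod_4 in the frame of mat between -0.14 and 0.14 m and z of rod_4 in the frame of mat between 0 and 0.022 m and angle between rod_4's own x axis and vertical between 1.45 and 1.69 rad) or (distance between bolt_a_c0 and bolt_a above 0.053 m and (distance between rod_4 and bolt_a_c0 between 0.058 and 0.064 m and y of rod_4 in the frame of bolt_a between -0.007 and 0.007 m and z of rod_4 in the frame of bolt_a between -0.007 and 0.007 m and x of rod_4 in the frame of bolt_a between -0.022 and 0.004 m)) or (distance between bolt_b_c0 and bolt_b above 0.053 m and (distance between rod_4 and bolt_b_c0 between 0.058 and 0.064 m and y of rod_4 in the frame of bolt_b between -0.007 and 0.007 m and z of rod_4 in the frame of bolt_b between -0.007 and 0.007 m and x of rod_4 in the frame of bolt_b between -0.022 and 0.004 m)) or (distance between bolt_c_c0 and bolt_c above 0.053 m and (distance between rod_4 and bolt_c_c0 between 0.058 and 0.064 m and y of rod_4 in the frame of bolt_c between -0.007 and 0.007 m and z of rod_4 in the frame of bolt_c between -0.007 and 0.007 m and x of rod_4 in the frame of bolt_c between -0.022 and 0.004 m)) or (distance between bolt_d_c0 and bolt_d above 0.053 m and (distance between rod_4 and bolt_d_c0 between 0.058 and 0.064 m and y of rod_4 in the frame of bolt_d between -0.007 and 0.007 m and z of rod_4 in the frame of bolt_d between -0.007 and 0.007 m and x of rod_4 in the frame of bolt_d between -0.022 and 0.004 m))) and value of joint switch below 0.0025 m and linear speed of each of bolt_a, bolt_b, bolt_c, bolt_d, rod_1, rod_2, rod_3, rod_4 below 0.02 m/s); the robot touches nothing.
It fails at once if another tool on the bench is moved by more than 30 mm (distance of any of nut, pitch_gauge, mirror, brush, oil, ring_gauge from where it was at the start of the episode above 0.03 m).
It fails at once if a bolt or rod falls off the bench (height (world z) of any of bolt_a, bolt_b, bolt_c, bolt_d, rod_1, rod_2, rod_3, rod_4 below -0.05 m).
Of bolt_a, bolt_b, bolt_c, bolt_d only 3 to 4 are there at a start; the rules pass over those that are not, and their reading is None.
At some moment in a run one of rod_1 may be knocked a few centimetres aside while the robot is not near it.
It also fails if it takes over 210 s, if anything falls off the work surface, if the arm or the gripper's body presses on something with over 40 N, if the wrist force passes 120 N, or if a joint passes its speed limit or range.

## Working session

There is one attempt and no reset: what is moved stays moved. The work goes in short steps, Python scripts to look and compute and a tool call to move; the robot and the scene stay as the last step left them, time stands still between calls to the robot, and variables do not carry over. Pictures are saved under pics/ and viewed, about 12 in all and at most 16, crops included, and the job is handed in when it is done.

Besides the shell and the picture viewer there is one more tool, called after "Request:" as name(argument=value, ...), one argument or row to a line, values as JSON. step_arm: Moves the arm, as the interface text tells. Its arguments: {"type":"object","properties":{"delta_pos":{"type":"array"},"yaw":{"type":"array"},"hand":{"type":"array"}},"required":["delta_pos","yaw","hand"]}

```bash
mkdir -p pics; ls; cat > h.py <<'E'
import numpy as np, cv2
from workcell import status, camera, camera_params, job
def snap(n,f):
    p,d=camera(n); cv2.imwrite(f'pics/{f}.png',p); np.save(f'pics/{f}.npy',d); return p,d
def world(n,u,v,z):  # pixel ray meets height z
    c=camera_params(n);K,R,t=[np.array(c[k]) for k in 'KRt']
    o=-R.T@t; r=R.T@np.linalg.solve(K,[u,v,1.]); return o+r*(z-o[2])/r[2]
def wd(n,u,v,d):
    c=camera_params(n);K,R,t=[np.array(c[k]) for k in 'KRt']
    return R.T@(np.linalg.solve(K,[u,v,1.])*d-t)
def pix(n,X):
    c=camera_params(n);K,R,t=[np.array(c[k]) for k in 'KRt']
    q=K@(R@np.array(X)+t); return q[:2]/q[2]
def crop(f,src,x,y,w,h,s):
    cv2.imwrite(f'pics/{f}.png',cv2.resize(cv2.imread(f'pics/{src}.png')[y:y+h,x:x+w],None,fx=s,fy=s,interpolation=cv2.INTER_CUBIC))
E
python3 - <<'E'
from h import *
np.set_printoptions(precision=4,suppress=True)
print(status.get_state())
a,_=snap('scene','s0');b,_=snap('top','t0')
for n in('scene','top'):
    c=camera_params(n);print(n,c['K'],-np.array(c['R']).T@c['t'],c['R'])
E
```

```text
pics
{'time_s': 0.0, 'qpos': array([ 1.2195,  0.6159, -0.0126,  1.4249,  0.0081,  1.1034, -0.0404]), 'joint_velocities': array([-0.0002,  0.0002,  0.0003, -0.0015, -0.0017,  0.0009, -0.0019]), 'joint_efforts': array([  0.0007, -45.8937,   0.2091, -16.5744,  -0.0611,   0.0205,
         0.0002]), 'tcp_pos': array([ 0.2072, -0.6153,  0.2175]), 'eef_rot': array([-3.0978, -0.5076,  0.0007]), 'wrist_force': array([1.3852, 0.784 , 0.4983]), 'moment': array([-0.0052, -0.0412, -0.0327]), 'opening': 0.09302112519157302}
scene [[600.4193   0.     323.786 ]
 [  0.     600.4193 243.0141]
 [  0.       0.       1.    ]] [1.1699 0.6323 1.302 ] [[-0.6654  0.7464 -0.0155]
 [ 0.6174  0.5384 -0.5735]
 [-0.4197 -0.3912 -0.819 ]]
top [[618.5759   0.     323.7858]
 [  0.     618.5759 240.8362]
 [  0.       0.       1.    ]] [0.3258 0.0553 1.6224] [[-0.0136 -0.9997  0.0201]
 [-0.9931  0.0111 -0.117 ]
 [ 0.1168 -0.0215 -0.9929]]
```

View pics/t0.png

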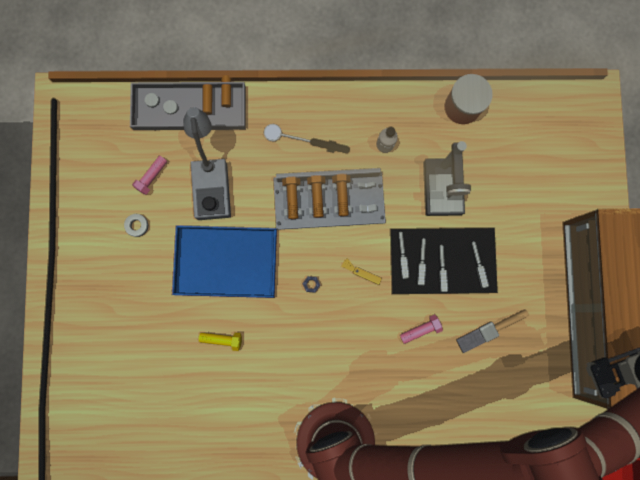

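View pics/s0.png

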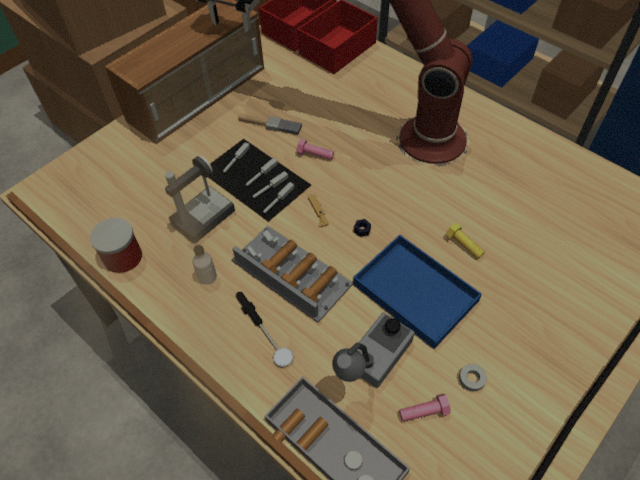

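```bash
python3 - <<'E'
from h import *
crop('c1','t0',265,155,125,80,6)
crop('c2','t0',385,220,120,80,6)
crop('c3','s0',220,215,220,150,3.6)
E
```

```text
(no output)
```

View pics/c1.png

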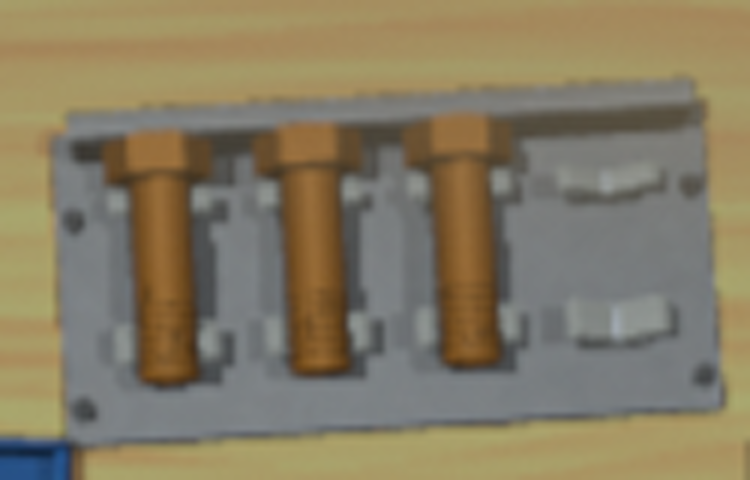

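View pics/c2.png

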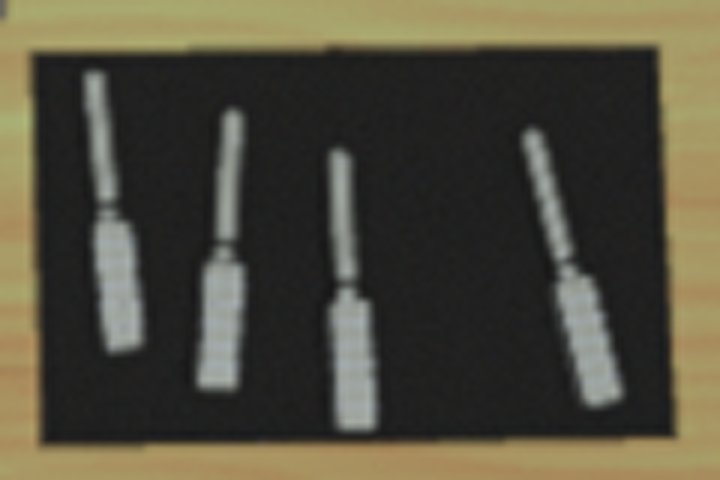

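View pics/c3.png

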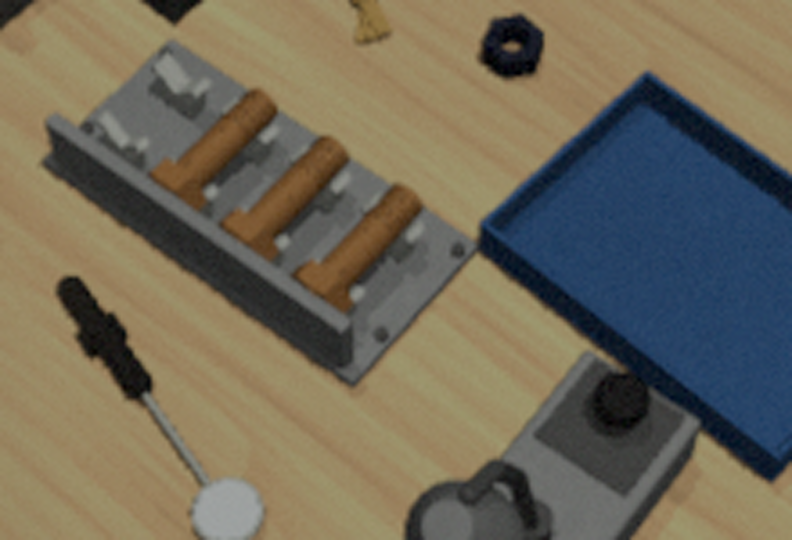

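```bash
python3 - <<'E'
from h import *
np.set_printoptions(precision=4,suppress=True)
for n in ('top','scene'):
    f={'top':'t0','scene':'s0'}[n]
    im=cv2.imread(f'pics/{f}.png').astype(int);d=np.load(f'pics/{f}.npy')
    b,g,r=im[...,0],im[...,1],im[...,2]
    vv,uu=np.mgrid[:480,:640]
    c=camera_params(n);K,R,t=[np.array(c[k]) for k in 'KRt']
    X=(np.linalg.solve(K,np.stack([uu*d,vv*d,d]).reshape(3,-1))-t[:,None])
    X=(R.T@X).T.reshape(480,640,3) if 0 else ((R.T@(np.linalg.solve(K,np.stack([uu*d,vv*d,d]).reshape(3,-1))-np.array(t)[:,None])).T.reshape(480,640,3))
    np.save(f'pics/X_{n}.npy',X)
    # bolts
    m=(r>1.5*b+20)&(r>g*1.35)&(X[...,2]>.035)&(X[...,2]<.09)&(d>0)
    box={'top':(slice(155,235),slice(265,390)),'scene':(slice(225,320),slice(225,355))}[n]
    M=np.zeros_like(m);M[box]=m[box]
    k,l,s,cc=cv2.connectedComponentsWithStats(M.astype(np.uint8))
    for i in range(1,k):
        if s[i,4]<60: continue
        P=X[l==i]; mu=P.mean(0); w=np.linalg.svd(P-mu,full_matrices=0)[2][0]; w*=np.sign(w[0])
        q=(P-mu)@w
        print(n,'bolt',cc[i],s[i,4],'x/y/z max',P[:,2].max(),'c',mu,'dir',np.degrees(np.arctan2(w[1],w[0])),'ends',mu+w*q.min(),mu+w*q.max(),'len',np.ptp(q))
        for lo,hi in((0,.05),(.05,.083)):
            S=P[(q-q.min()>lo)&(q-q.min()<hi)]; print('   ',S.mean(0),np.median(S,0))
    # knob
    kb={'top':(slice(190,220),slice(195,225)),'scene':(slice(310,340),slice(380,405))}[n]
    Z=X[kb]; mk=(Z[...,2]>.072)&(im[kb].sum(-1)<150)
    print(n,'knob',mk.sum(),np.median(Z[mk],0),Z[mk].min(0),Z[mk].max(0))
for n,pts in {'top':{'rackBL':(265+72/6,155+445/6),'BR':(265+722/6,155+405/6),'TL':(265+55/6,155+140/6),'TR':(265+705/6,155+105/6)}}.items():
    for k,p in pts.items(): print(k,world(n,*p,.010))
for k,p in {'TL':(33,52),'TR':(657,48),'BR':(675,436),'BL':(42,444)}.items(): print('mat',k,world('top',385+p[0]/6,220+p[1]/6,.003))
for i,(a,gq,e) in enumerate([((95,72),(107,208),(124,350)),((234,110),(225,250),(218,390)),((340,150),(347,287),(357,430)),((531,130),(568,268),(602,405))]):
    A,G,E_=[world('top',385+p[0]/6,220+p[1]/6,z) for p,z in((a,.0155),(gq,.0155),(e,.019))]
    w=A-E_;print('rod',i,'tip',A,'groove',G,'end',E_,'len',np.hypot(*w[:2]),'ang',np.degrees(np.arctan2(w[1],w[0])))
for k,p in {'TL':(178,226),'TR':(278,228),'BR':(276,299),'BL':(172,296)}.items(): print('tray',k,world('top',*p,.036))
E
```

```text
top bolt [291.2823 197.0053] 379 x/y/z max 0.07377371359333618 c [0.6238 0.1033 0.0592] dir 5.1477357286964525 ends [0.5704 0.0984 0.0553] [0.673  0.1077 0.0628] len 0.10327390529308862
    [0.5943 0.101  0.0576] [0.5953 0.1016 0.0581]
    [0.6366 0.1026 0.0582] [0.6365 0.1026 0.0589]
top bolt [317.1497 199.7415] 294 x/y/z max 0.0690072248550984 c [0.6162 0.037  0.0581] dir 2.5739091670093055 ends [0.5737 0.0351 0.0578] [0.661  0.039  0.0585] len 0.08736860777189442
    [0.5983 0.0362 0.0582] [0.5988 0.0354 0.0581]
    [0.6401 0.0381 0.058 ] [0.6395 0.0395 0.0582]
top bolt [342.2273 199.1014] 286 x/y/z max 0.07121031887112853 c [ 0.6173 -0.0274  0.0581] dir 2.7326612094976226 ends [ 0.5766 -0.0294  0.0571] [ 0.6617 -0.0253  0.0592] len 0.08528111296812327
    [ 0.601  -0.0281  0.0579] [ 0.6012 -0.0287  0.0583]
    [ 0.6427 -0.0264  0.0586] [ 0.6425 -0.0269  0.0585]
top knob 143 [0.6064 0.3105 0.078 ] [0.3258 0.0553 0.0721] [0.6231 0.3283 1.6224]
scene bolt [279.5864 255.911 ] 382 x/y/z max 0.0724261988525141 c [ 0.6341 -0.0186  0.0585] dir 3.920421959779083 ends [ 0.5788 -0.0224  0.0
[... 1073 characters left out ...]
 tip [ 0.5359 -0.1823  0.0155] groove [ 0.4761 -0.1858  0.0155] end [ 0.4139 -0.1909  0.019 ] len 0.1223246983528531 ang 4.057261289562932
rod 1 tip [ 0.5185 -0.2428  0.0155] groove [ 0.4571 -0.2369  0.0155] end [ 0.3961 -0.2312  0.019 ] len 0.12293929071800967 ang -5.403505759843923
rod 2 tip [ 0.5004 -0.2887  0.0155] groove [ 0.4403 -0.2896  0.0155] end [ 0.3781 -0.291   0.019 ] len 0.12231277893507893 ang 1.0550119149344288
rod 3 tip [ 0.5082 -0.3731  0.0155] groove [ 0.4475 -0.3868  0.0155] end [ 0.3875 -0.398   0.019 ] len 0.12327192769947475 ang 11.680575382339033
tray TL [0.5551 0.3963 0.036 ]
tray TR [0.5472 0.1389 0.036 ]
tray BR [0.3644 0.1449 0.036 ]
tray BL [0.3755 0.409  0.036 ]
```

```bash
cat >> h.py <<'E'
def rel(x,y,z,hd=None):
    """tool-frame cm shift and yaw from measured pose to world TCP target, heading in deg"""
    from scipy.spatial.transform import Rotation as Ro
    s=status.get_state(); R=Ro.from_rotvec(s['eef_rot']).as_matrix()
    h=np.degrees(np.arctan2(R[1,0],R[0,0]))
    print('t %.1f'%s['time_s'],'tcp',np.round(s['tcp_pos'],4),'head %.2f'%h,'open %.4f'%s['opening'],'F',np.round(s['wrist_force'],1),'| shift',np.round(R.T@(np.array([x,y,z])-s['tcp_pos'])*100,2),'yaw',None if hd is None else round(np.radians(h-hd),3))
E
echo "from h import *
import sys;rel(*map(float,sys.argv[1:]))" > r.py; python3 r.py .50 -.30 .26 0
```

```text
t 0.1 tcp [ 0.2072 -0.6153  0.2176] head 18.62 open 0.0929 F [-0.8 -0.  -0.3] | shift [ 37.81 -20.55  -4.19] yaw 0.325
```

Request:
step_arm(
  delta_pos=[
    [37.8, -20.5, -4.3],
    [37.8, -20.5, -4.3],
    [37.8, -20.5, -4.3],
    [37.8, -20.5, -4.3],
    [37.8, -20.5, -4.3],
    [37.8, -20.5, -4.3],
    [37.8, -20.5, -4.3],
    [37.8, -20.5, -4.3],
    [37.8, -20.5, -4.3],
    [37.8, -20.5, -4.3],
    [37.8, -20.5, -4.3],
    [37.8, -20.5, -4.3],
  ],
  yaw=[0.325, 0.325, 0.325, 0.325, 0.325, 0.325, 0.325, 0.325, 0.325, 0.325, 0.325, 0.325],
  hand=[6, 6, 6, 6, 6, 6, 6, 6, 6, 6, 6, 6],
)

```text
time_s: 1.3
tcp_pos: [0.4987, -0.3027, 0.2612]
eef_rot: [3.141, -0.005, -0.003]
wrist_force: [-0.5, -0.5, -0.2]
opening: 0.0597
```

```bash
python3 r.py .607 .311 .22 0
```

```text
t 1.3 tcp [ 0.4987 -0.3027  0.2612] head -0.18 open 0.0597 F [-0.5 -0.5 -0.2] | shift [ 10.65 -61.4    4.06] yaw -0.003
```

Request:
step_arm(
  delta_pos=[
    [10.7, -61.4, 2],
    [10.7, -61.4, 2],
    [10.7, -61.4, 2],
    [10.7, -61.4, 2],
    [10.7, -61.4, 2],
    [10.7, -61.4, 2],
    [10.7, -61.4, 2],
    [10.7, -61.4, 2],
    [10.7, -61.4, 2],
    [10.7, -61.4, 2],
    [10.7, -61.4, 2],
    [10.7, -61.4, 2],
  ],
  yaw=[0, 0, 0, 0, 0, 0, 0, 0, 0, 0, 0, 0],
  hand=[6, 6, 6, 6, 6, 6, 6, 6, 6, 6, 6, 6],
)

```text
time_s: 2.5
tcp_pos: [0.6045, 0.2888, 0.2422]
eef_rot: [3.14, -0.007, 0.001]
wrist_force: [2.0, -0.7, -0.2]
opening: 0.0597
```

```bash
python3 r.py .607 .311 .12 0
```

```text
t 2.5 tcp [0.6045 0.2888 0.2422] head -0.25 open 0.0597 F [ 2.  -0.7 -0.2] | shift [ 0.24 -2.24 12.22] yaw -0.004
```

Request:
step_arm(
  delta_pos=[
    [0.2, -2.2, 4],
    [0.2, -2.2, 8],
    [0.2, -2.2, 12.2],
    [0.2, -2.2, 12.2],
    [0.2, -2.2, 12.2],
    [0.2, -2.2, 12.2],
  ],
  yaw=[-0.004, -0.004, -0.004, -0.004, -0.004, -0.004],
  hand=[6, 6, 6, 6, 6, 6],
)

```text
time_s: 3.1
tcp_pos: [0.6076, 0.3115, 0.1235]
eef_rot: [-3.139, -0.003, -0.008]
wrist_force: [-0.2, -0.5, 0.6]
opening: 0.0601
```

```bash
python3 r.py .607 .311 .057 0; python3 - <<'E'
from h import *
snap('scene','s1');snap('top','t1')
crop('k1','s1',330,260,120,120,5);crop('k2','t1',150,150,110,90,5)
a=cv2.imread('pics/k1.png');b=cv2.imread('pics/k2.png');b=cv2.copyMakeBorder(b,0,a.shape[0]-b.shape[0],0,0,0)
cv2.imwrite('pics/k.png',cv2.resize(np.hstack([a,b]),None,fx=.69,fy=.69))
E
```

```text
t 3.1 tcp [0.6076 0.3115 0.1235] head 0.11 open 0.0601 F [-0.2 -0.5  0.6] | shift [-0.1   0.06  6.65] yaw 0.002
```

View pics/k.png

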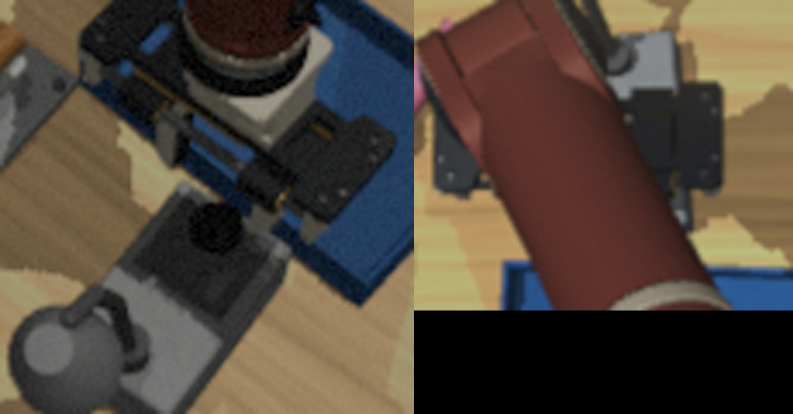

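```bash
python3 - <<'E'
from h import *
print(pix('scene',[.6076,.3115,.1235]),pix('scene',[.607,.311,.072]),pix('scene',[.607,.311,.08]), world('scene',392.6,326,.075))
E
```

```text
[393.00431112 313.63913188] [391.21168941 324.11106036] [391.4811268  322.47950221] [0.61007133 0.31710103 0.075     ]
```

Request:
step_arm(
  delta_pos=[
    [0.1, -0.15, 4],
    [0.1, -0.15, 6.7],
    [0.1, -0.15, 6.7],
    [0.1, -0.15, 6.7],
    [0.1, -0.15, 6.7],
  ],
  yaw=[0, 0, 0, 0, 0],
  hand=[6, 6, 6, 6, 6],
)

```text
time_s: 3.7
tcp_pos: [0.6073, 0.3137, 0.0554]
eef_rot: [-3.14, -0.006, -0.004]
wrist_force: [0.6, -0.9, 0.0]
opening: 0.06
```

Request:
step_arm(
  delta_pos=[
    [0, 0, 0],
    [0, 0, 0],
    [0, 0, 0],
    [0, 0, 0],
    [0, 0, 0],
    [0, 0, 0],
  ],
  yaw=[0, 0, 0, 0, 0, 0],
  hand=[3, 3, 3, 3, 3, 3],
)

```text
time_s: 4.3
tcp_pos: [0.6064, 0.314, 0.0539]
eef_rot: [-3.14, -0.007, -0.001]
wrist_force: [-0.1, 1.5, 1.8]
opening: 0.035
```

Request:
step_arm(
  delta_pos=[
    [0, 0, -0.4],
    [0, 0, -0.8],
    [0, 0, -1.2],
    [0, 0, -1.6],
    [0, 0, -1.9],
    [0, 0, -1.9],
    [0, 0, -1.9],
  ],
  yaw=[0, 0, 0, 0, 0, 0, 0],
  hand=[2, 2, 2, 2, 2, 2, 2],
)

```text
time_s: 5.0
tcp_pos: [0.6062, 0.3139, 0.0683]
eef_rot: [-3.141, -0.007, 0.001]
wrist_force: [8.5, 7.3, -22.3]
opening: 0.0349
```

Request:
step_arm(
  delta_pos=[
    [0, 0, 0.3],
    [0, 0, 0.3],
    [0, 0, 0.3],
    [0, 0, 0.3],
    [0, 0, -5],
    [0, 0, -10],
    [0, 0, -15],
    [0, 0, -18],
    [0, 0, -18],
  ],
  yaw=[0, 0, 0, 0, 0, 0, 0, 0, 0],
  hand=[6, 6, 6, 6, 6, 6, 6, 6, 6],
)

```text
time_s: 5.9
tcp_pos: [0.6091, 0.3143, 0.2605]
eef_rot: [-3.135, -0.005, -0.019]
wrist_force: [1.2, -0.3, 0.5]
opening: 0.0599
```

```bash
python3 r.py .5 -.30 .25 4
```

```text
t 5.9 tcp [0.6091 0.3143 0.2605] head 0.19 open 0.0599 F [ 1.2 -0.3  0.5] | shift [-11.12  61.4    0.53] yaw -0.067
```

Request:
step_arm(
  delta_pos=[
    [-17, 50.1, 0],
    [-17, 50.1, 0],
    [-17, 50.1, 0],
    [-17, 50.1, 0],
    [-17, 50.1, 0],
    [-17, 50.1, 0],
    [-17, 50.1, 0],
    [-17, 50.1, 0],
    [-17, 50.1, 0],
    [-17, 50.1, 0],
    [-17, 50.1, 0],
    [-17, 50.1, 0],
  ],
  yaw=[-0.067, -0.067, -0.067, -0.067, -0.067, -0.067, -0.067, -0.067, -0.067, -0.067, -0.067, -0.067],
  hand=[4, 4, 4, 4, 4, 4, 4, 4, 4, 4, 4, 4],
)

```text
time_s: 7.1
tcp_pos: [0.435, -0.1938, 0.2523]
eef_rot: [3.138, 0.095, -0.003]
wrist_force: [-0.3, -0.2, 0.4]
opening: 0.0403
```

```bash
python3 r.py .4405 -.1885 .1 4.1; python3 - <<'E'
from h import *
snap('scene','s2');X=np.load('pics/X_scene.npy')
im=cv2.imread('pics/s2.png');g=im.min(-1);i0=cv2.imread('pics/s0.png').min(-1)
print('rod change', [np.abs(g[a:b,c:d].astype(int)-i0[a:b,c:d]).mean() for a,b,c,d in((140,175,220,250),(160,190,245,277),(172,200,250,290),(183,215,262,296))])
crop('m2','s2',195,130,130,95,6)
E
```

```text
t 7.1 tcp [ 0.435  -0.1938  0.2523] head 3.45 open 0.0403 F [-0.3 -0.2  0.4] | shift [ 0.61 -0.53 15.23] yaw -0.011
rod change [np.float64(5.164761904761905), np.float64(16.766666666666666), np.float64(15.1125), np.float64(12.179227941176471)]
```

View pics/m2.png

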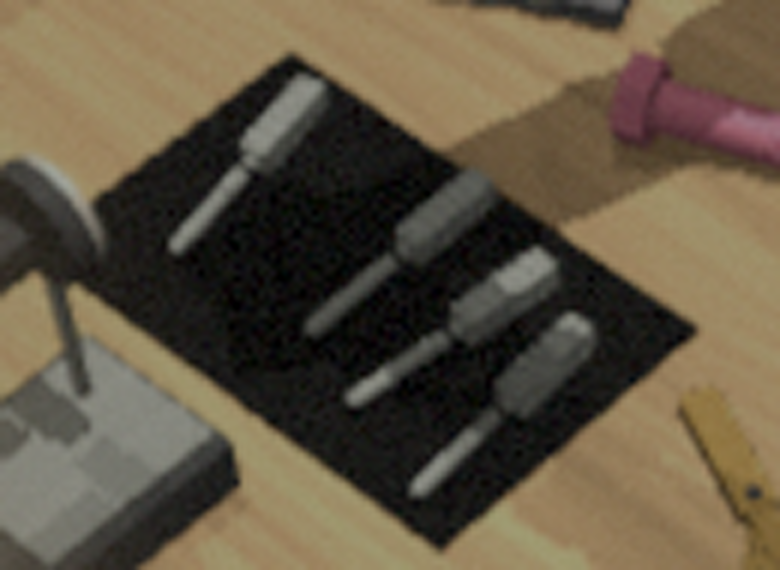

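```bash
python3 - <<'E'
from h import *
for p in([.4405,-.1885,.015],[.476,-.186,.013],[.536,-.1823,.0125]): print((pix('scene',p)-[195,130])*6)
E
python3 r.py .4405 -.1885 .1 4.1
```

```text
[542.68036812 347.93480391]
[493.77326051 397.86245145]
[407.75007335 479.71232068]
t 7.2 tcp [ 0.4365 -0.1906  0.2523] head 3.72 open 0.0400 F [0.1 1.2 1. ] | shift [ 0.44 -0.19 15.23] yaw -0.007
```

Request:
step_arm(
  delta_pos=[
    [0.6, -0.5, 5],
    [0.6, -0.5, 10],
    [0.6, -0.5, 15.2],
    [0.6, -0.5, 15.2],
    [0.6, -0.5, 15.2],
    [0.6, -0.5, 15.2],
  ],
  yaw=[-0.011, -0.011, -0.011, -0.011, -0.011, -0.011],
  hand=[3.4, 3.4, 3.4, 3.4, 3.4, 3.4],
)

```text
time_s: 7.75
tcp_pos: [0.4458, -0.183, 0.1027]
eef_rot: [3.137, 0.13, 0.007]
wrist_force: [0.0, -0.5, -0.1]
opening: 0.0339
```

```bash
python3 r.py .4405 -.1885 .007 4.1
```

```text
t 7.8 tcp [ 0.4458 -0.183   0.1027] head 4.75 open 0.0339 F [ 0.  -0.5 -0.1] | shift [-0.62  0.49  9.57] yaw 0.011
```

Request:
step_arm(
  delta_pos=[
    [-0.6, 0.5, 4],
    [-0.6, 0.5, 7],
    [-0.6, 0.5, 8.5],
    [-0.6, 0.5, 9.4],
    [-0.6, 0.5, 9.4],
    [-0.6, 0.5, 9.4],
  ],
  yaw=[0.011, 0.011, 0.011, 0.011, 0.011, 0.011],
  hand=[3.4, 3.4, 3.4, 3.4, 3.4, 3.4],
)

```text
time_s: 8.35
tcp_pos: [0.4397, -0.1889, 0.008]
eef_rot: [3.138, 0.111, 0.005]
wrist_force: [-0.1, 0.9, -0.1]
opening: 0.0341
```

Request:
step_arm(
  delta_pos=[
    [0, 0, 0],
    [0, 0, 0],
    [0, 0, 0],
    [0, 0, 0],
    [0, 0, 0],
    [0, 0, 0],
  ],
  yaw=[0, 0, 0, 0, 0, 0],
  hand=[1, 1, 1, 1, 1, 1],
)

```text
time_s: 8.95
tcp_pos: [0.4386, -0.1883, 0.0071]
eef_rot: [-3.14, -0.112, -0.001]
wrist_force: [-1.6, 0.7, 6.3]
opening: 0.0156
```

Request:
step_arm(
  delta_pos=[
    [0, 0, -2],
    [0, 0, -4],
    [0, 0, -7],
    [0, 0, -10],
    [0, 0, -10],
    [0, 0, -10],
    [0, 0, -10],
  ],
  yaw=[0, 0, 0, 0, 0, 0, 0],
  hand=[1, 1, 1, 1, 1, 1, 1],
)

```text
time_s: 9.65
tcp_pos: [0.4371, -0.1881, 0.1052]
eef_rot: [-3.138, -0.111, 0.004]
wrist_force: [0.0, 0.5, -2.8]
opening: 0.0155
```

```bash
python3 r.py .47 -.034 .042 2.8;  python3 r.py .44 -.034 .042 2.8
```

```text
t 9.7 tcp [ 0.4371 -0.1881  0.1052] head 4.06 open 0.0155 F [ 0.   0.5 -2.8] | shift [  4.39 -15.13   6.33] yaw 0.022
t 9.7 tcp [ 0.4371 -0.1881  0.1052] head 4.06 open 0.0155 F [ 0.   0.5 -2.8] | shift [  1.4  -15.34   6.34] yaw 0.022
```

```bash
python3 r.py .455 -.036 .044 2.8
```

```text
t 9.7 tcp [ 0.4371 -0.1881  0.1052] head 4.06 open 0.0155 F [ 0.   0.5 -2.8] | shift [  2.88 -15.04   6.14] yaw 0.022
```

Request:
step_arm(
  delta_pos=[
    [2.9, -5, 0],
    [2.9, -10, 0],
    [2.9, -15, 0],
    [2.9, -15, 2],
    [2.9, -15, 4],
    [2.9, -15, 6.1],
    [2.9, -15, 6.1],
    [2.9, -15, 6.1],
    [2.9, -15, 6.1],
  ],
  yaw=[0.022, 0.022, 0.022, 0.022, 0.022, 0.022, 0.022, 0.022, 0.022],
  hand=[1, 1, 1, 1, 1, 1, 1, 1, 1],
)

```text
time_s: 10.55
tcp_pos: [0.4569, -0.0371, 0.0458]
eef_rot: [3.141, 0.076, 0.001]
wrist_force: [0.2, -0.7, -1.4]
opening: 0.0155
```

```bash
python3 r.py .455 -.036 .044 2.8; python3 - <<'E'
from h import *
snap('scene','s3');snap('top','t3')
crop('k1','s3',230,180,100,100,4);crop('k2','t3',290,160,100,100,4)
cv2.imwrite('pics/i3.png',np.hstack([cv2.imread('pics/k1.png'),cv2.imread('pics/k2.png')]))
E
```

```text
t 10.6 tcp [ 0.4569 -0.0371  0.0458] head 2.77 open 0.0155 F [ 0.2 -0.7 -1.4] | shift [-0.19 -0.11  0.18] yaw -0.0
```

View pics/i3.png

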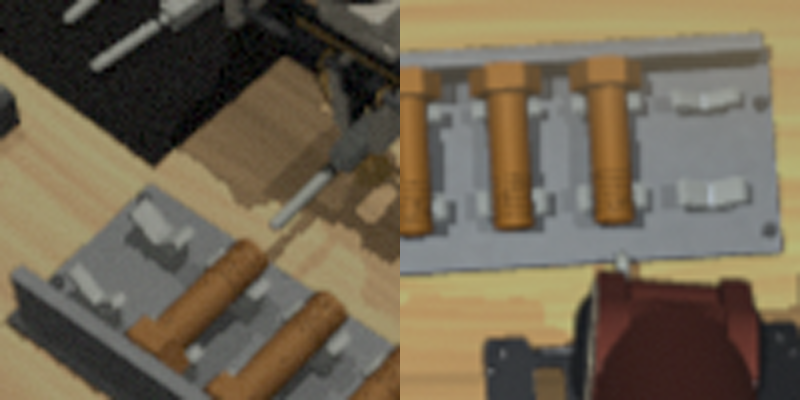

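```bash
python3 - <<'E'
from h import *
np.set_printoptions(precision=2,suppress=True)
s=status.get_state();p=s['tcp_pos'];a=np.radians(2.8);u=np.array([np.cos(a),np.sin(a),0])
ax=p+[0,0,.004]
for n,f in(('top','t3'),('scene','s3')):
    print(n,'tip pred',pix(n,ax+u*.0975),'at .08',pix(n,ax+u*.08),'.065',pix(n,ax+u*.065))
    im=cv2.imread(f'pics/{f}.png').astype(int);b,g,r=[im[...,i] for i in range(3)]
    m=(r>1.5*b+20)&(r>g*1.35)
    k,l,st,cc=cv2.connectedComponentsWithStats(m.astype(np.uint8))
    y0={'top':-.0294,'scene':-.0294}[n]
    for j in(-1,0,1):
        mo=np.array([.5745,-.0294,.048])+(j+1)*.065*np.array([-.0488,.9988,0])
        # perpendicular profile of mask at several stations along axis
        out=[]
        for q in(.01,.02,.03,.04,.05,.06,.07):
            c0=pix(n,mo+u*q);t=pix(n,mo+u*(q+.01))-c0;t/=np.linalg.norm(t);nn=np.array([-t[1],t[0]])
            w=np.arange(-7,7.1,.1);P=c0+w[:,None]*nn
            v=cv2.remap(m.astype(np.float32),P[:,0].astype(np.float32)[None],P[:,1].astype(np.float32)[None],cv2.INTER_LINEAR)[0]>.5
            ww=w[v]; out.append((ww.min()+ww.max())/2 if v.any() else np.nan)
        e=pix(n,mo)+0;yy=pix(n,mo+[0,.001,0])-e
        print(n,j,np.array(out),'px per mm y along n',yy@nn,'mouth',e,'z',(pix(n,mo+[0,0,.001])-e)@nn)
E
```

```text
top tip pred [344.37 223.69] at .08 [344.83 230.43] .065 [345.21 236.22]
top -1 [ 0.15  0.45  0.65 -0.    0.2   0.45  0.2 ] px per mm y along n -0.3870742386722772 mouth [343.08 216.15] z 0.0238333873003569
top 0 [0.35 0.45 0.85 0.05 0.25 0.55 0.6 ] px per mm y along n -0.3879447223064895 mouth [317.91 217.63] z 0.007841422300741214
top 1 [ 0.25  0.25 -0.05  0.2   0.45  0.65  0.2 ] px per mm y along n -0.38880928661132746 mouth [292.68 219.11] z -0.008222446467128082
scene tip pred [297.66 235.34] at .08 [302.04 231.02] .065 [305.76 227.36]
scene -1 [-1.2  -1.2  -1.2  -0.55 -0.9  -0.9  -1.  ] px per mm y along n -0.3490459738436104 mouth [293.18 241.21] z 0.17613013379536216
scene 0 [-1.   -1.3  -0.95 -0.8  -1.15 -1.05 -1.5 ] px per mm y along n -0.36156435499087797 mouth [312.78 254.28] z 0.16367946549424786
scene 1 [-1.05 -1.35 -1.15 -1.1  -1.05 -1.25 -1.15] px per mm y along n -0.37463505809800945 mouth [333.01 267.78] z 0.1501504443589098
```

```bash
python3 - <<'E'
from h import *
np.set_printoptions(precision=2,suppress=True)
s=status.get_state();p=s['tcp_pos'];a=np.radians(2.8);u=np.array([np.cos(a),np.sin(a),0])
ax=p+[0,0,.004]
for n,f in(('top','t3'),('scene','s3')):
    im=cv2.imread(f'pics/{f}.png').min(-1).astype(np.float32)
    for q in(.102,.1,.0975,.095,.0925,.09,.085,.08,.075,.07):
        c0=pix(n,ax+u*q);t=pix(n,ax+u*(q+.01))-c0;t/=np.linalg.norm(t);nn=np.array([-t[1],t[0]])
        w=np.arange(-6,6.1,.5);P=(c0+w[:,None]*nn).astype(np.float32)
        v=cv2.remap(im,P[:,0][None],P[:,1][None],cv2.INTER_LINEAR)[0]
        print(n,q,v.astype(int))
E
```

```text
top 0.102 [134 133 133 133 134 134 134 134 133 132 132 132 130 127 126 129 131 132
 133 133 132 132 131 131 131]
top 0.1 [133 132 132 133 133 133 133 133 130 125 125 128 128 128 127 126 127 129
 130 131 132 132 132 131 131]
top 0.0975 [128 125 123 121 121 122 125 127 124 118 122 129 134 139 136 129 123 119
 118 118 123 126 128 129 129]
top 0.095 [104 100  97  96  96  98 100 103 101  99 113 128 140 151 145 136 120 103
  96  91  99 107 111 115 115]
top 0.0925 [ 94  91  90  89  92  95  95  96  92  88 108 128 143 158 150 142 117  93
  81  69  76  83  92 100 102]
top 0.09 [ 84  75  72  70  73  77  79  81  78  76  90 106 122 136 136 133 112  92
  79  68  70  74  88 101 105]
top 0.085 [ 58  44  35  30  29  30  32  33  33  33  34  37  42  51  66  75  73  71
  68  66  69  76  89 101 107]
top 0.08 [57 45 35 31 30 30 31 31 31 31 30 30 31 32 33 34 34 34 34 34 33 34 37 41
 45]
top 0.075 [60 47 34 32 30 30 30 30 31 31 32 31 31 29 27 28 29 31 33 34 35 35 35 36
 35]
top 0.07 [53 41 32 31 31 31 31 31 31 31 31 31 30 29 29 29 30 32 34 35 35 34 34 34
 35]
scene 0.102 [ 74  69  67  73  82  94  99 100  99
[... 398 characters left out ...]
 94  87  78]
scene 0.0925 [ 76  70  74  79  88  93  93  90  97 110 121 127 127 120 113 109 108 107
 107 103  95  87  79  72  67]
scene 0.09 [ 79  71  67  75  84  92  90  89  93 109 123 129 125 117 111 108 107 108
 107 105  92  79  67  66  67]
scene 0.085 [ 69  70  70  74  82  88  90  89  95 109 122 127 126 118 103  95  93  91
  86  80  74  63  59  57  56]
scene 0.08 [ 68  67  69  73  79  82  85  88  96 110 121 126 128 112  94  75  65  60
  58  55  54  53  53  53  53]
scene 0.075 [ 65  64  63  62  62  61  63  72  88 105 121 126 122 107  86  66  56  51
  51  52  49  48  49  51  52]
scene 0.07 [ 51  52  51  50  49  45  53  65  82 102 119 127 120 107  85  66  56  53
  51  50  50  50  47  50  50]
```

Request:
step_arm(
  delta_pos=[
    [0, -0.3, 0.25],
    [0, -0.3, 0.25],
    [0, -0.3, 0.25],
    [0.5, -0.3, 0.25],
    [1, -0.3, 0.25],
    [1.5, -0.3, 0.25],
    [2, -0.3, 0.25],
    [2.3, -0.3, 0.25],
    [2.6, -0.3, 0.25],
    [2.9, -0.3, 0.25],
    [3.2, -0.3, 0.25],
    [3.2, -0.3, 0.25],
  ],
  yaw=[0, 0, 0, 0, 0, 0, 0, 0, 0, 0, 0, 0],
  hand=[1, 1, 1, 1, 1, 1, 1, 1, 1, 1, 1, 1],
)

```text
time_s: 11.85
tcp_pos: [0.489, -0.0322, 0.043]
eef_rot: [-3.141, -0.077, -0.001]
wrist_force: [0.2, -0.1, -1.6]
opening: 0.0155
```

Request:
step_arm(
  delta_pos=[
    [0.5, 0, 0],
    [1, 0, 0],
    [1.5, 0, 0],
    [2, 0, 0],
    [2.5, 0, 0],
    [2.8, 0, 0],
    [3.1, 0, 0],
    [3.4, 0, 0],
    [3.7, 0, 0],
    [3.7, 0, 0],
  ],
  yaw=[0, 0, 0, 0, 0, 0, 0, 0, 0, 0],
  hand=[1, 1, 1, 1, 1, 1, 1, 1, 1, 1],
)

```text
time_s: 12.85
tcp_pos: [0.5259, -0.0304, 0.043]
eef_rot: [-3.141, -0.077, -0.001]
wrist_force: [-0.1, 0.9, -1.8]
opening: 0.0158
```

Request:
step_arm(
  delta_pos=[
    [0.4, 0, 0],
    [0.7, 0, 0],
    [0.9, 0, 0],
    [1.1, 0, 0],
    [1.2, 0, 0],
    [1.3, 0, 0],
    [1.4, 0, 0],
    [1.5, 0, 0],
    [1.6, 0, 0],
    [1.6, 0, 0],
  ],
  yaw=[0, 0, 0, 0, 0, 0, 0, 0, 0, 0],
  hand=[1, 1, 1, 1, 1, 1, 1, 1, 1, 1],
)

```text
time_s: 13.85
tcp_pos: [0.537, -0.0299, 0.0424]
eef_rot: [-3.14, -0.076, 0.014]
wrist_force: [-7.0, 0.2, 2.8]
opening: 0.0158
```

Request:
step_arm(
  delta_pos=[
    [1.1, 0, 0],
    [1.1, 0, 0],
    [1.1, 0, 0],
    [1.1, 0, -3],
    [1.1, 0, -6],
    [1.1, 0, -9],
    [1.1, 0, -9],
    [1.1, 0, -9],
  ],
  yaw=[0, 0, 0, 0, 0, 0, 0, 0],
  hand=[3, 3, 3, 3, 3, 3, 3, 3],
)

```text
time_s: 14.65
tcp_pos: [0.5525, -0.0292, 0.1335]
eef_rot: [-3.141, -0.077, -0.003]
wrist_force: [-1.3, -0.6, -0.6]
opening: 0.0297
```

```bash
python3 r.py .4218 -.2336 .13 -5.4; python3 - <<'E'
from h import *
snap('scene','s4');crop('m4','s4',195,130,130,130,4.5)
E
```

```text
t 14.7 tcp [ 0.5525 -0.0292  0.1335] head 2.79 open 0.0297 F [-1.3 -0.6 -0.6] | shift [-14.05  19.78   0.32] yaw 0.143
```

View pics/m4.png

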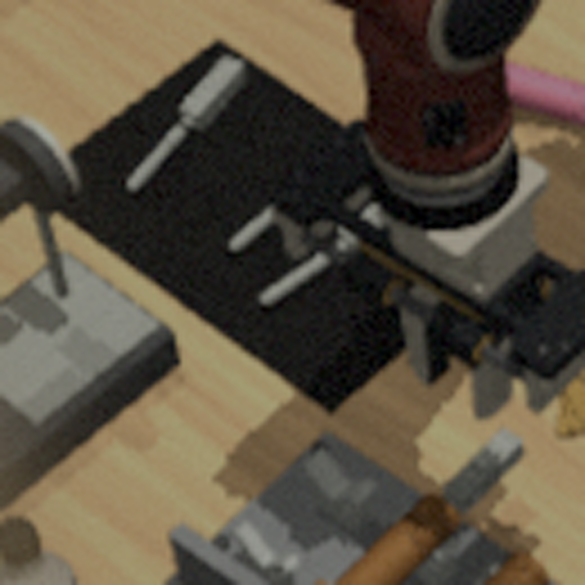

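Request:
step_arm(
  delta_pos=[
    [-14.1, 19.8, 0],
    [-14.1, 19.8, 0],
    [-14.1, 19.8, 0],
    [-14.1, 19.8, 0],
    [-14.1, 19.8, 0],
    [-14.1, 19.8, 0],
    [-14.1, 19.8, 0],
    [-14.1, 19.8, 3],
    [-14.1, 19.8, 6],
    [-14.1, 19.8, 6],
    [-14.1, 19.8, 6],
    [-14.1, 19.8, 6],
  ],
  yaw=[0.143, 0.143, 0.143, 0.143, 0.143, 0.143, 0.143, 0.143, 0.143, 0.143, 0.143, 0.143],
  hand=[3, 3, 3, 3, 3, 3, 3, 3, 3, 3, 3, 3],
)

```text
time_s: 15.9
tcp_pos: [0.4224, -0.2333, 0.0738]
eef_rot: [3.138, -0.145, 0.003]
wrist_force: [0.0, -0.3, 0.5]
opening: 0.0299
```

```bash
python3 r.py .4218 -.2336 .007 -5.4
```

```text
t 15.9 tcp [ 0.4224 -0.2333  0.0738] head -5.30 open 0.0299 F [ 0.  -0.3  0.5] | shift [-0.07  0.03  6.68] yaw 0.002
```

Request:
step_arm(
  delta_pos=[
    [0, 0, 3.5],
    [0, 0, 5.5],
    [0, 0, 6.6],
    [0, 0, 6.6],
    [0, 0, 6.6],
    [0, 0, 6.6],
    [0, 0, 6.6],
    [0, 0, 6.6],
    [0, 0, 6.6],
    [0, 0, 6.6],
  ],
  yaw=[0, 0, 0, 0, 0, 0, 0, 0, 0, 0],
  hand=[3, 3, 3, 3, 3, 1, 1, 1, 1, 1],
)

```text
time_s: 16.9
tcp_pos: [0.4218, -0.2336, 0.0078]
eef_rot: [3.138, -0.147, 0.002]
wrist_force: [-0.4, 1.4, 6.5]
opening: 0.0158
```

Request:
step_arm(
  delta_pos=[
    [0, 0, -2],
    [0, 0, -4],
    [0, 0, -7],
    [0, 0, -10],
    [0, 0, -10],
    [0, 0, -10],
  ],
  yaw=[0, 0, 0, 0, 0, 0],
  hand=[1, 1, 1, 1, 1, 1],
)

```text
time_s: 17.5
tcp_pos: [0.421, -0.2338, 0.1071]
eef_rot: [3.138, -0.148, 0.001]
wrist_force: [-0.4, 0.2, -2.0]
opening: 0.0154
```

```bash
python3 r.py .453 .031 .10 2.8
```

```text
t 17.5 tcp [ 0.421  -0.2338  0.1071] head -5.41 open 0.0154 F [-0.4  0.2 -2. ] | shift [  0.69 -26.67   0.7 ] yaw -0.143
```

Request:
step_arm(
  delta_pos=[
    [0.9, -5, 0],
    [0.9, -10, 0],
    [0.9, -15, 0],
    [0.9, -20, 0],
    [0.9, -25, 0],
    [0.9, -26.7, 0],
    [0.9, -26.7, 2],
    [0.9, -26.7, 4],
    [0.9, -26.7, 6.4],
    [0.9, -26.7, 6.4],
    [0.9, -26.7, 6.4],
    [0.9, -26.7, 6.4],
  ],
  yaw=[-0.143, -0.143, -0.143, -0.143, -0.143, -0.143, -0.143, -0.143, -0.143, -0.143, -0.143, -0.143],
  hand=[1, 1, 1, 1, 1, 1, 1, 1, 1, 1, 1, 1],
)

```text
time_s: 18.7
tcp_pos: [0.4555, 0.0311, 0.0433]
eef_rot: [-3.141, -0.076, -0.001]
wrist_force: [-0.1, 0.7, -0.8]
opening: 0.016
```

```bash
python3 r.py .455 .031 .0427 2.8
```

```text
t 18.7 tcp [0.4555 0.0311 0.0433] head 2.78 open 0.0160 F [-0.1  0.7 -0.8] | shift [-0.05  0.    0.06] yaw -0.0
```

Aligned; advance to ~12 mm into the bore, then on.

Request:
step_arm(
  delta_pos=[
    [0.5, 0, 0.05],
    [1, 0, 0.05],
    [1.5, 0, 0.05],
    [1.8, 0, 0.05],
    [2.1, 0, 0.05],
    [2.4, 0, 0.05],
    [2.7, 0, 0.05],
    [3, 0, 0.05],
    [3.3, 0, 0.05],
    [3.3, 0, 0.05],
  ],
  yaw=[0, 0, 0, 0, 0, 0, 0, 0, 0, 0],
  hand=[1, 1, 1, 1, 1, 1, 1, 1, 1, 1],
)

```text
time_s: 19.7
tcp_pos: [0.489, 0.0328, 0.0425]
eef_rot: [-3.141, -0.077, -0.002]
wrist_force: [0.9, 0.0, 0.4]
opening: 0.0159
```

Request:
step_arm(
  delta_pos=[
    [0.5, 0, 0],
    [1, 0, 0],
    [1.5, 0, 0],
    [2, 0, 0],
    [2.3, 0, 0],
    [2.6, 0, 0],
    [2.9, 0, 0],
    [3.2, 0, 0],
    [3.5, 0, 0],
    [3.6, 0, 0],
  ],
  yaw=[0, 0, 0, 0, 0, 0, 0, 0, 0, 0],
  hand=[1, 1, 1, 1, 1, 1, 1, 1, 1, 1],
)

```text
time_s: 20.7
tcp_pos: [0.5195, 0.0345, 0.0417]
eef_rot: [3.141, 0.077, -0.017]
wrist_force: [-9.0, 0.7, 4.9]
opening: 0.0158
```

Request:
step_arm(
  delta_pos=[
    [-0.4, 0, 0],
    [-0.4, 0, 0],
    [-0.4, 0, 0],
    [-0.4, 0, 0],
    [-0.4, 0, -3],
    [-0.4, 0, -6],
    [-0.4, 0, -9],
    [-0.4, 0, -9],
    [-0.4, 0, -9],
  ],
  yaw=[0, 0, 0, 0, 0, 0, 0, 0, 0],
  hand=[1, 3, 3, 3, 3, 3, 3, 3, 3],
)

```text
time_s: 21.6
tcp_pos: [0.5208, 0.0344, 0.133]
eef_rot: [-3.14, -0.077, -0.003]
wrist_force: [-0.1, 0.3, 0.2]
opening: 0.0301
```

```bash
python3 r.py .4048 -.2903 .13 1; python3 - <<'E'
from h import *
snap('scene','s5');crop('m5','s5',195,130,150,130,5)
E
```

```text
t 21.6 tcp [0.5208 0.0344 0.133 ] head 2.80 open 0.0301 F [-0.1  0.3  0.2] | shift [-13.17  31.87   0.26] yaw 0.031
```

View pics/m5.png

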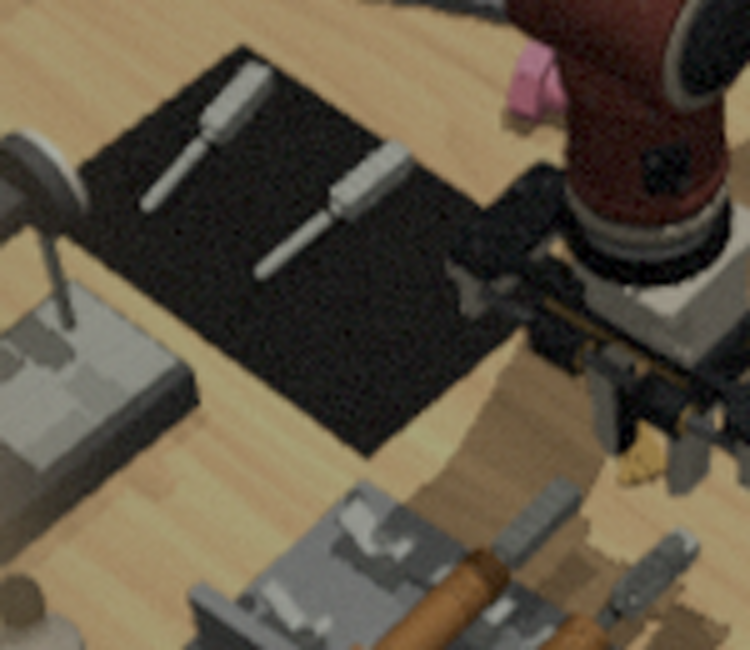

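Request:
step_arm(
  delta_pos=[
    [-13.1, 31.9, 0],
    [-13.1, 31.9, 0],
    [-13.1, 31.9, 0],
    [-13.1, 31.9, 0],
    [-13.1, 31.9, 0],
    [-13.1, 31.9, 0],
    [-13.1, 31.9, 0],
    [-13.1, 31.9, 0],
    [-13.1, 31.9, 3],
    [-13.1, 31.9, 6],
    [-13.1, 31.9, 6],
    [-13.1, 31.9, 6],
  ],
  yaw=[0.031, 0.031, 0.031, 0.031, 0.031, 0.031, 0.031, 0.031, 0.031, 0.031, 0.031, 0.031],
  hand=[3, 3, 3, 3, 3, 3, 3, 3, 3, 3, 3, 3],
)

```text
time_s: 22.85
tcp_pos: [0.4046, -0.2897, 0.0717]
eef_rot: [-3.14, -0.029, 0.003]
wrist_force: [-0.5, 0.1, -0.2]
opening: 0.0298
```

```bash
python3 r.py .4048 -.2903 .0075 1
```

```text
t 22.9 tcp [ 0.4046 -0.2897  0.0717] head 1.07 open 0.0298 F [-0.5  0.1 -0.2] | shift [0.03 0.07 6.42] yaw 0.001
```

Request:
step_arm(
  delta_pos=[
    [0, 0.1, 3.5],
    [0, 0.1, 5.5],
    [0, 0.1, 6.4],
    [0, 0.1, 6.4],
    [0, 0.1, 6.4],
    [0, 0.1, 6.4],
    [0, 0.1, 6.4],
    [0, 0.1, 6.4],
    [0, 0.1, 6.4],
    [0, 0.1, 6.4],
  ],
  yaw=[0, 0, 0, 0, 0, 0, 0, 0, 0, 0],
  hand=[3, 3, 3, 3, 3, 1, 1, 1, 1, 1],
)

```text
time_s: 23.85
tcp_pos: [0.4054, -0.2914, 0.0093]
eef_rot: [-3.141, -0.029, -0.002]
wrist_force: [0.2, 2.3, 6.3]
opening: 0.0158
```

Request:
step_arm(
  delta_pos=[
    [0, 0, -2],
    [0, 0, -4],
    [0, 0, -7],
    [0, 0, -10],
    [0, 0, -10],
    [0, 0, -10],
  ],
  yaw=[0, 0, 0, 0, 0, 0],
  hand=[1, 1, 1, 1, 1, 1],
)

```text
time_s: 24.45
tcp_pos: [0.4047, -0.2918, 0.1086]
eef_rot: [3.141, 0.028, 0.001]
wrist_force: [0.7, -1.0, -1.9]
opening: 0.0157
```

```bash
python3 r.py .452 .096 .10 2.8
```

```text
t 24.4 tcp [ 0.4047 -0.2918  0.1086] head 1.01 open 0.0157 F [ 0.7 -1.  -1.9] | shift [  5.41 -38.69   0.84] yaw -0.031
```

Request:
step_arm(
  delta_pos=[
    [5.4, -5, 0],
    [5.4, -10, 0],
    [5.4, -15, 0],
    [5.4, -20, 0],
    [5.4, -25, 0],
    [5.4, -30, 0],
    [5.4, -35, 0],
    [5.4, -38.7, 0],
    [5.4, -38.7, 0],
    [5.4, -38.7, 2],
    [5.4, -38.7, 4],
    [5.4, -38.7, 4],
  ],
  yaw=[-0.031, -0.031, -0.031, -0.031, -0.031, -0.031, -0.031, -0.031, -0.031, -0.031, -0.031, -0.031],
  hand=[1, 1, 1, 1, 1, 1, 1, 1, 1, 1, 1, 1],
)

```text
time_s: 25.65
tcp_pos: [0.449, 0.0953, 0.0655]
eef_rot: [3.139, 0.077, -0.013]
wrist_force: [-0.9, -0.3, -0.9]
opening: 0.0155
```

```bash
python3 r.py .452 .0959 .0442 2.8
```

```text
t 25.6 tcp [0.449  0.0953 0.0655] head 2.79 open 0.0155 F [-0.9 -0.3 -0.9] | shift [ 0.32 -0.05  2.12] yaw -0.0
```

Request:
step_arm(
  delta_pos=[
    [0.2, 0, 1.1],
    [0.2, 0, 2.2],
    [0.2, 0, 2.2],
    [0.2, 0, 2.2],
  ],
  yaw=[0, 0, 0, 0],
  hand=[1, 1, 1, 1],
)

```text
time_s: 26.05
tcp_pos: [0.4539, 0.0962, 0.0463]
eef_rot: [3.141, 0.076, -0.001]
wrist_force: [0.3, 0.6, -1.9]
opening: 0.0156
```

```bash
python3 r.py .452 .0959 .0442 2.8
```

```text
t 26.1 tcp [0.4539 0.0962 0.0463] head 2.78 open 0.0156 F [ 0.3  0.6 -1.9] | shift [-0.19  0.02  0.21] yaw -0.0
```

Request:
step_arm(
  delta_pos=[
    [0, 0, 0.2],
    [0, 0, 0.2],
    [0.5, 0, 0.2],
    [1, 0, 0.2],
    [1.5, 0, 0.2],
    [1.8, 0, 0.2],
    [2.1, 0, 0.2],
    [2.4, 0, 0.2],
    [2.7, 0, 0.2],
    [3, 0, 0.2],
    [3.3, 0, 0.2],
    [3.3, 0, 0.2],
  ],
  yaw=[0, 0, 0, 0, 0, 0, 0, 0, 0, 0, 0, 0],
  hand=[1, 1, 1, 1, 1, 1, 1, 1, 1, 1, 1, 1],
)

```text
time_s: 27.25
tcp_pos: [0.4878, 0.098, 0.0445]
eef_rot: [-3.14, -0.077, -0.002]
wrist_force: [0.7, 0.3, -1.1]
opening: 0.0158
```

Request:
step_arm(
  delta_pos=[
    [0.5, 0, 0],
    [1, 0, 0],
    [1.5, 0, 0],
    [2, 0, 0],
    [2.3, 0, 0],
    [2.6, 0, 0],
    [2.9, 0, 0],
    [3.2, 0, 0],
    [3.5, 0, 0],
    [3.6, 0, 0],
  ],
  yaw=[0, 0, 0, 0, 0, 0, 0, 0, 0, 0],
  hand=[1, 1, 1, 1, 1, 1, 1, 1, 1, 1],
)

```text
time_s: 28.25
tcp_pos: [0.5177, 0.0995, 0.0437]
eef_rot: [3.14, 0.078, -0.018]
wrist_force: [-8.2, 0.5, 4.3]
opening: 0.0155
```

Request:
step_arm(
  delta_pos=[
    [-0.4, 0, 0],
    [-0.4, 0, 0],
    [-0.4, 0, 0],
    [-0.4, 0, 0],
    [-0.4, 0, -3],
    [-0.4, 0, -7],
    [-0.4, 0, -12],
    [-0.4, 0, -16],
    [-0.4, 0, -16],
  ],
  yaw=[0, 0, 0, 0, 0, 0, 0, 0, 0],
  hand=[1, 3, 3, 3, 3, 3, 3, 3, 3],
)

```text
time_s: 29.15
tcp_pos: [0.5235, 0.1001, 0.2106]
eef_rot: [-3.138, -0.076, -0.023]
wrist_force: [0.9, 0.2, 0.2]
opening: 0.03
```

```bash
python3 - <<'E'
from h import *
snap('scene','s6');snap('top','t6')
crop('k1','s6',245,190,120,120,3.3);crop('k2','t6',265,160,120,120,3.3)
cv2.imwrite('pics/i6.png',np.hstack([cv2.imread('pics/k1.png'),cv2.imread('pics/k2.png')]))
E
```

```text
(no output)
```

View pics/i6.png

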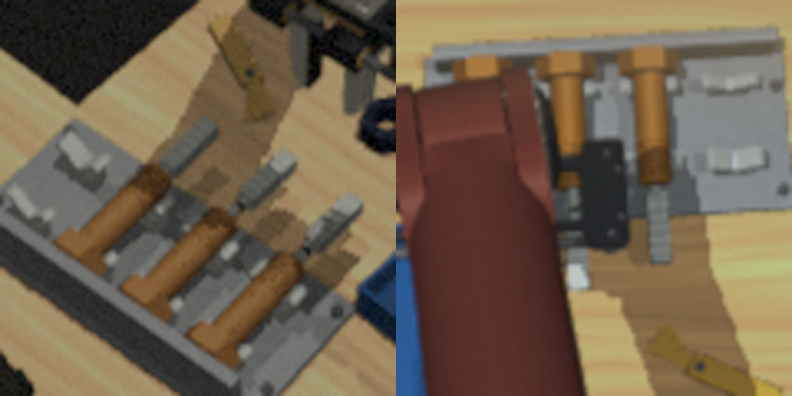

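```bash
python3 - <<'E'
from h import *
u=np.array([.9988,.0488,0])
for m,o in(((.5745,-.0283),0),((.5713,.0366),.016),((.5681,.1015),.016)):
    e=np.array([*m,.051])-u*(.063+o)
    print('scene',(pix('scene',e)-[245,190])*3.3,'top',(pix('top',e)-[265,160])*3.3+[396,0])
E
python3 r.py .4858 .0983 .10 2.8
```

```text
scene [211.82484996 116.22133593] top [657.80082866 264.82687426]
scene [289.10659146 144.6894669 ] top [575.48685685 290.34925897]
scene [355.50675715 187.20083493] top [491.6191427  295.41848426]
t 29.2 tcp [0.5196 0.0996 0.2054] head 2.79 open 0.0301 F [-0.4  0.3 -0.7] | shift [-3.41 -0.03 10.53] yaw -0.0
```

Request:
step_arm(
  delta_pos=[
    [-0.2, 0, 5],
    [-0.2, 0, 10],
    [-0.2, 0, 14],
    [-0.2, 0, 16.4],
    [-0.2, 0, 16.4],
    [-0.2, 0, 16.4],
    [-0.2, 0, 16.4],
    [-0.2, 0, 16.4],
    [-0.2, 0, 16.4],
    [-0.2, 0, 16.4],
  ],
  yaw=[0, 0, 0, 0, 0, 0, 0, 0, 0, 0],
  hand=[3, 3, 3, 3, 3, 3, 1, 1, 1, 1],
)

```text
time_s: 30.25
tcp_pos: [0.5179, 0.0996, 0.0415]
eef_rot: [-3.14, -0.077, -0.004]
wrist_force: [0.1, 0.7, 1.6]
opening: 0.0155
```

Request:
step_arm(
  delta_pos=[
    [-0.5, 0, 0],
    [-1.5, 0, 0],
    [-2.5, 0, 0],
    [-3.5, 0, 0],
    [-4.5, 0, 0],
    [-5.5, 0, 0],
    [-6.5, 0, 0],
    [-6.5, 0, 0],
    [-6.5, 0, -4],
    [-6.5, 0, -6.5],
    [-6.5, 0, -6.5],
    [-6.5, 0, -6.5],
  ],
  yaw=[0, 0, 0, 0, 0, 0, 0, 0, 0, 0, 0, 0],
  hand=[1, 1, 1, 1, 1, 1, 1, 1, 1, 1, 1, 1],
)

```text
time_s: 31.45
tcp_pos: [0.4523, 0.0964, 0.1056]
eef_rot: [-3.14, -0.077, -0.002]
wrist_force: [-0.5, -0.1, -0.7]
opening: 0.0158
```

```bash
python3 r.py .43 -.30 .11 0;python3 - <<'E'
from h import *
snap('scene','s7')
a=cv2.imread('pics/s7.png')[100:340,190:490]
cv2.imwrite('pics/i7.png',cv2.resize(a,None,fx=2.5,fy=2.5,interpolation=cv2.INTER_CUBIC))
E
```

```text
t 31.4 tcp [0.4523 0.0964 0.1056] head 2.80 open 0.0158 F [-0.5 -0.1 -0.7] | shift [-4.16 39.48 -0.46] yaw 0.049
```

View pics/i7.png

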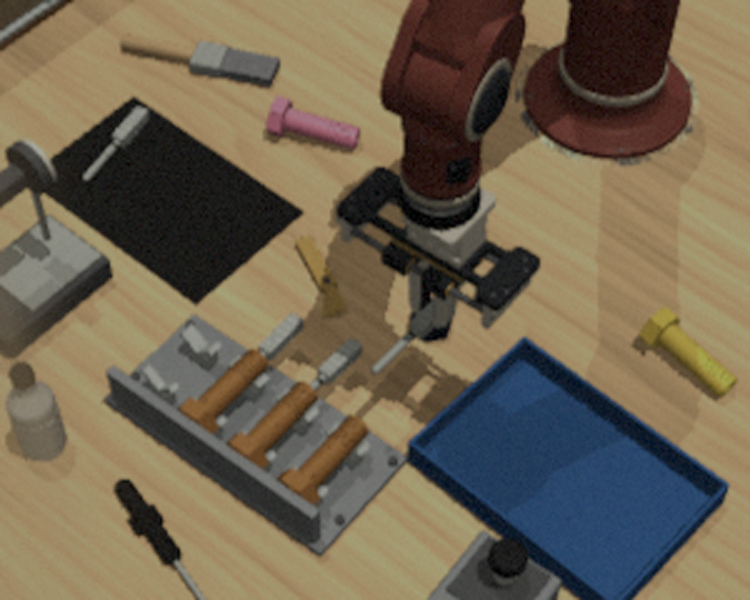

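Request:
step_arm(
  delta_pos=[
    [-2, 5, 0],
    [-4.2, 10, 0],
    [-4.2, 15, 0],
    [-4.2, 20, 0],
    [-4.2, 25, 0],
    [-4.2, 30, 0],
    [-4.2, 35, 0],
    [-4.2, 38.5, 0],
    [-4.2, 38.5, 3],
    [-4.2, 38.5, 6],
    [-4.2, 38.5, 6],
    [-4.2, 38.5, 6],
  ],
  yaw=[0.049, 0.049, 0.049, 0.049, 0.049, 0.049, 0.049, 0.049, 0.049, 0.049, 0.049, 0.049],
  hand=[1, 1, 1, 1, 1, 1, 1, 1, 1, 1, 1, 1],
)

```text
time_s: 32.7
tcp_pos: [0.4281, -0.2897, 0.0444]
eef_rot: [-3.14, -0.0, 0.004]
wrist_force: [0.4, -0.1, -1.2]
opening: 0.0155
```

```bash
python3 r.py .43 -.29 .012 0
```

```text
t 32.7 tcp [ 0.4281 -0.2897  0.0444] head 0.00 open 0.0155 F [ 0.4 -0.1 -1.2] | shift [0.2  0.04 3.24] yaw 0.0
```

Request:
step_arm(
  delta_pos=[
    [0, 0, 1.5],
    [0, 0, 2.5],
    [0, 0, 3.0],
    [0, 0, 3.4],
    [0, 0, 3.4],
    [0, 0, 3.4],
  ],
  yaw=[0, 0, 0, 0, 0, 0],
  hand=[1, 1, 1, 1, 1, 1],
)

```text
time_s: 33.3
tcp_pos: [0.4298, -0.2903, 0.0121]
eef_rot: [3.141, 0.0, 0.003]
wrist_force: [1.5, 0.7, 1.0]
opening: 0.0156
```

Request:
step_arm(
  delta_pos=[
    [0, 0, 0],
    [0, 0, 0],
    [0, 0, 0],
    [0, 0, -3],
    [0, 0, -7],
    [0, 0, -11],
    [0, 0, -11],
    [0, 0, -11],
  ],
  yaw=[0, 0, 0, 0, 0, 0, 0, 0],
  hand=[2.6, 2.6, 2.6, 2.6, 2.6, 2.6, 2.6, 2.6],
)

```text
time_s: 34.1
tcp_pos: [0.4289, -0.2906, 0.1222]
eef_rot: [3.141, -0.001, 0.002]
wrist_force: [-0.3, -0.1, -0.7]
opening: 0.026
```

```bash
python3 r.py .5195 .0345 .12 2.8
```

```text
t 34.1 tcp [ 0.4289 -0.2906  0.1222] head -0.02 open 0.0260 F [-0.3 -0.1 -0.7] | shift [  9.04 -32.52   0.2 ] yaw -0.049
```

Request:
step_arm(
  delta_pos=[
    [9.1, -32.5, 0],
    [9.1, -32.5, 0],
    [9.1, -32.5, 0],
    [9.1, -32.5, 0],
    [9.1, -32.5, 0],
    [9.1, -32.5, 0],
    [9.1, -32.5, 0],
    [9.1, -32.5, 0],
    [9.1, -32.5, 0],
    [9.1, -32.5, 2.5],
    [9.1, -32.5, 2.5],
    [9.1, -32.5, 2.5],
  ],
  yaw=[-0.049, -0.049, -0.049, -0.049, -0.049, -0.049, -0.049, -0.049, -0.049, -0.049, -0.049, -0.049],
  hand=[3, 3, 3, 3, 3, 3, 3, 3, 3, 3, 3, 3],
)

```text
time_s: 35.3
tcp_pos: [0.5188, 0.0325, 0.0959]
eef_rot: [3.14, 0.072, -0.004]
wrist_force: [0.0, -0.1, 0.3]
opening: 0.0298
```

```bash
python3 r.py .5195 .0345 .0415 2.8
```

```text
t 35.3 tcp [0.5188 0.0325 0.0959] head 2.62 open 0.0298 F [ 0.  -0.1  0.3] | shift [ 0.09 -0.2   5.43] yaw -0.003
```

Request:
step_arm(
  delta_pos=[
    [0, -0.2, 3],
    [0, -0.2, 5.4],
    [0, -0.2, 5.4],
    [0, -0.2, 5.4],
    [0, -0.2, 5.4],
    [0, -0.2, 5.4],
    [0, -0.2, 5.4],
    [0, -0.2, 5.4],
  ],
  yaw=[-0.003, -0.003, -0.003, -0.003, -0.003, -0.003, -0.003, -0.003],
  hand=[3, 3, 3, 3, 1, 1, 1, 1],
)

```text
time_s: 36.1
tcp_pos: [0.5207, 0.0362, 0.0433]
eef_rot: [3.14, 0.08, 0.004]
wrist_force: [0.3, -1.3, 1.9]
opening: 0.0153
```

Request:
step_arm(
  delta_pos=[
    [-0.5, 0, 0],
    [-1.5, 0, 0],
    [-2.5, 0, 0],
    [-3.5, 0, 0],
    [-4.5, 0, 0],
    [-5.5, 0, 0],
    [-6.5, 0, 0],
    [-6.5, 0, 0],
    [-6.5, 0, -4],
    [-6.5, 0, -7],
    [-6.5, 0, -7],
    [-6.5, 0, -7],
  ],
  yaw=[0, 0, 0, 0, 0, 0, 0, 0, 0, 0, 0, 0],
  hand=[1, 1, 1, 1, 1, 1, 1, 1, 1, 1, 1, 1],
)

```text
time_s: 37.3
tcp_pos: [0.4553, 0.0334, 0.1127]
eef_rot: [-3.14, -0.082, -0.003]
wrist_force: [-0.9, -0.0, -1.7]
opening: 0.0156
```

```bash
python3 r.py .43 -.215 .11 0
```

```text
t 37.3 tcp [0.4553 0.0334 0.1127] head 2.98 open 0.0156 F [-0.9 -0.  -1.7] | shift [-3.82 24.67  0.26] yaw 0.052
```

Request:
step_arm(
  delta_pos=[
    [-2, 5, 0],
    [-3.8, 10, 0],
    [-3.8, 15, 0],
    [-3.8, 20, 0],
    [-3.8, 24.7, 0],
    [-3.8, 24.7, 0],
    [-3.8, 24.7, 3],
    [-3.8, 24.7, 6],
    [-3.8, 24.7, 8],
    [-3.8, 24.7, 8],
    [-3.8, 24.7, 8],
  ],
  yaw=[0.052, 0.052, 0.052, 0.052, 0.052, 0.052, 0.052, 0.052, 0.052, 0.052, 0.052],
  hand=[1, 1, 1, 1, 1, 1, 1, 1, 1, 1, 1],
)

```text
time_s: 38.4
tcp_pos: [0.4292, -0.2148, 0.0317]
eef_rot: [-3.14, -0.0, 0.003]
wrist_force: [0.8, -0.2, -1.7]
opening: 0.0156
```

```bash
python3 r.py .43 -.215 .012 0
```

```text
t 38.4 tcp [ 0.4292 -0.2148  0.0317] head 0.01 open 0.0156 F [ 0.8 -0.2 -1.7] | shift [0.09 0.03 1.97] yaw 0.0
```

Request:
step_arm(
  delta_pos=[
    [0, 0, 1],
    [0, 0, 1.6],
    [0, 0, 2.0],
    [0, 0, 2.0],
    [0, 0, 2.0],
    [0, 0, 2.0],
    [0, 0, 2.0],
    [0, 0, 2.0],
    [0, 0, -3],
    [0, 0, -8],
    [0, 0, -10],
    [0, 0, -10],
  ],
  yaw=[0, 0, 0, 0, 0, 0, 0, 0, 0, 0, 0, 0],
  hand=[1, 1, 1, 1, 1, 2.6, 2.6, 2.6, 2.6, 2.6, 2.6, 2.6],
)

```text
time_s: 39.6
tcp_pos: [0.4314, -0.2162, 0.1352]
eef_rot: [3.139, -0.0, 0.009]
wrist_force: [-0.1, 0.4, -0.4]
opening: 0.0261
```

```bash
python3 r.py .6285 .0395 .16 2.8
```

```text
t 39.6 tcp [ 0.4314 -0.2162  0.1352] head -0.01 open 0.0261 F [-0.1  0.4 -0.4] | shift [ 19.72 -25.57  -2.42] yaw -0.049
```

Request:
step_arm(
  delta_pos=[
    [20, -25.6, -1],
    [20, -25.6, -1],
    [20, -25.6, -1],
    [20, -25.6, -1],
    [20, -25.6, -1],
    [20, -25.6, -1],
    [20, -25.6, -1],
    [20, -25.6, -1],
    [20, -25.6, 2],
    [20, -25.6, 2],
    [20, -25.6, 2],
  ],
  yaw=[-0.049, -0.049, -0.049, -0.049, -0.049, -0.049, -0.049, -0.049, -0.049, -0.049, -0.049],
  hand=[4, 4, 4, 4, 4, 4, 4, 4, 4, 4, 4],
)

```text
time_s: 40.7
tcp_pos: [0.6282, 0.0392, 0.1112]
eef_rot: [3.14, 0.074, -0.006]
wrist_force: [0.2, -0.5, 0.1]
opening: 0.04
```

```bash
python3 r.py .6312 .0395 .028 2.8
```

```text
t 40.7 tcp [0.6282 0.0392 0.1112] head 2.70 open 0.0400 F [ 0.2 -0.5  0.1] | shift [ 0.33 -0.02  8.32] yaw -0.002
```

Request:
step_arm(
  delta_pos=[
    [0.2, 0, 2],
    [0.2, 0, 4],
    [0.2, 0, 6],
    [0.2, 0, 7.5],
    [0.2, 0, 8.3],
    [0.2, 0, 8.3],
    [0.2, 0, 8.3],
  ],
  yaw=[-0.002, -0.002, -0.002, -0.002, -0.002, -0.002, -0.002],
  hand=[4, 4, 4, 4, 4, 4, 4],
)

```text
time_s: 41.4
tcp_pos: [0.6324, 0.0406, 0.0302]
eef_rot: [-3.14, -0.08, -0.002]
wrist_force: [-0.2, 0.2, -0.1]
opening: 0.0402
```

Request:
step_arm(
  delta_pos=[
    [0, 0, 0],
    [0, 0, 0],
    [0, 0, 0],
    [0, 0, 0],
    [0, 0, -0.5],
    [0, 0, -1.5],
    [0, 0, -3.5],
    [0, 0, -6],
    [0, 0, -9],
    [0, 0, -9],
    [0, 0, -9],
  ],
  yaw=[0, 0, 0, 0, 0, 0, 0, 0, 0, 0, 0],
  hand=[2, 2, 2, 2, 2, 2, 2, 2, 2, 2, 2],
)

```text
time_s: 42.5
tcp_pos: [0.631, 0.041, 0.119]
eef_rot: [-3.14, -0.08, 0.002]
wrist_force: [-0.9, -0.0, -6.2]
opening: 0.0267
```

```bash
python3 r.py .48 .22 .12 0
```

```text
t 42.5 tcp [0.631 0.041 0.119] head 2.93 open 0.0267 F [-0.9 -0.  -6.2] | shift [-14.17 -18.65  -0.08] yaw 0.051
```

Request:
step_arm(
  delta_pos=[
    [-5, 0, 0],
    [-10, -5, 0],
    [-15, -9, 0],
    [-16.8, -13.5, 0],
    [-16.8, -18, 0],
    [-16.8, -22.5, 0],
    [-16.8, -27, 0],
    [-16.8, -29, 0],
    [-16.8, -29, 0],
    [-16.8, -29, 0],
    [-16.8, -29, 0],
  ],
  yaw=[0.051, 0.051, 0.051, 0.051, 0.051, 0.051, 0.051, 0.051, 0.051, 0.051, 0.051],
  hand=[2, 2, 2, 2, 2, 2, 2, 2, 2, 2, 2],
)

```text
time_s: 43.6
tcp_pos: [0.4486, 0.3193, 0.118]
eef_rot: [3.138, -0.004, -0.004]
wrist_force: [0.2, 0.5, -6.2]
opening: 0.0268
```

```bash
python3 r.py .465 .325 .013 0
```

```text
t 43.6 tcp [0.4486 0.3193 0.118 ] head -0.13 open 0.0268 F [ 0.2  0.5 -6.2] | shift [ 1.66 -0.61 10.49] yaw -0.002
```

Request:
step_arm(
  delta_pos=[
    [1.6, -0.3, 3],
    [1.6, -0.3, 6],
    [1.6, -0.3, 8],
    [1.6, -0.3, 9.2],
    [1.6, -0.3, 9.8],
    [1.6, -0.3, 10.3],
    [1.6, -0.3, 10.3],
  ],
  yaw=[0, 0, 0, 0, 0, 0, 0],
  hand=[2, 2, 2, 2, 2, 2, 2],
)

```text
time_s: 44.3
tcp_pos: [0.4656, 0.3247, 0.0166]
eef_rot: [-3.141, 0.001, -0.001]
wrist_force: [0.3, 0.0, -5.4]
opening: 0.0266
```

Still carrying all the weight; lower 4 mm more, release, lift.

Request:
step_arm(
  delta_pos=[
    [0, 0, 0.2],
    [0, 0, 0.4],
    [0, 0, 0.4],
    [0, 0, 0.4],
    [0, 0, 0.4],
    [0, 0, 0.4],
    [0, 0, 0.4],
    [0, 0, -3],
    [0, 0, -7],
    [0, 0, -12],
    [0, 0, -14],
    [0, 0, -14],
  ],
  yaw=[0, 0, 0, 0, 0, 0, 0, 0, 0, 0, 0, 0],
  hand=[2, 2, 2, 4, 4, 4, 4, 4, 4, 4, 4, 4],
)

```text
time_s: 45.5
tcp_pos: [0.4675, 0.3262, 0.1605]
eef_rot: [-3.136, 0.0, -0.011]
wrist_force: [-0.1, -0.8, 0.4]
opening: 0.0399
```

```bash
python3 r.py .628 .1044 .12 2.8; python3 - <<'E'
from h import *
snap('scene','s8')
a=cv2.imread('pics/s8.png')[130:370,190:490]
cv2.imwrite('pics/i8.png',cv2.resize(a,None,fx=2.5,fy=2.5,interpolation=cv2.INTER_CUBIC))
E
```

```text
t 45.5 tcp [0.4675 0.3262 0.1605] head -0.02 open 0.0399 F [-0.1 -0.8  0.4] | shift [16.03 22.2   4.04] yaw -0.049
```

View pics/i8.png

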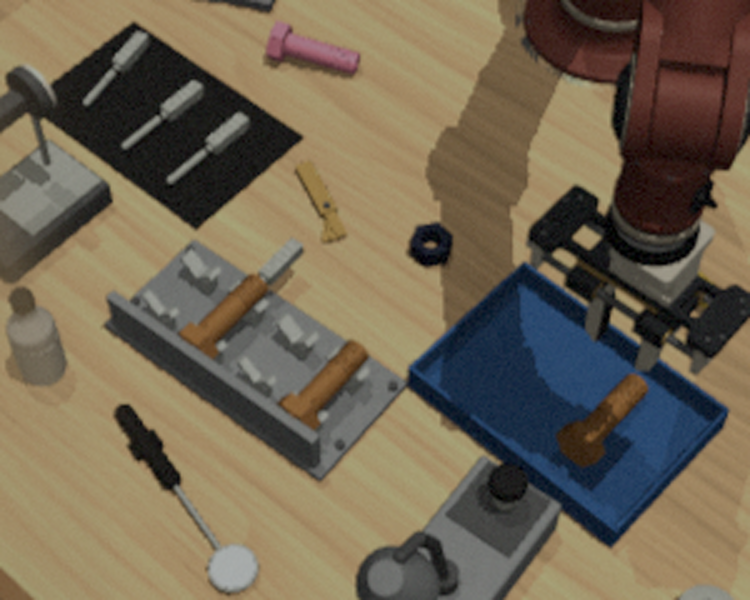

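Request:
step_arm(
  delta_pos=[
    [0, 5, 0],
    [0, 10, 0],
    [4, 15, 0],
    [8, 19, 0],
    [12, 22.2, 0],
    [16, 22.2, 0],
    [16, 22.2, 4],
    [16, 22.2, 4],
    [16, 22.2, 4],
    [16, 22.2, 4],
    [16, 22.2, 4],
  ],
  yaw=[-0.049, -0.049, -0.049, -0.049, -0.049, -0.049, -0.049, -0.049, -0.049, -0.049, -0.049],
  hand=[4, 4, 4, 4, 4, 4, 4, 4, 4, 4, 4],
)

```text
time_s: 46.65
tcp_pos: [0.6252, 0.1038, 0.1178]
eef_rot: [-3.14, -0.079, -0.003]
wrist_force: [0.3, -0.7, -0.1]
opening: 0.0403
```

```bash
python3 r.py .628 .1044 .029 2.8
```

```text
t 46.6 tcp [0.6252 0.1038 0.1178] head 2.88 open 0.0403 F [ 0.3 -0.7 -0.1] | shift [ 0.27 -0.04  8.88] yaw 0.001
```

Request:
step_arm(
  delta_pos=[
    [0.3, 0, 2],
    [0.3, 0, 4],
    [0.3, 0, 6],
    [0.3, 0, 8],
    [0.3, 0, 8.9],
    [0.3, 0, 8.9],
    [0.3, 0, 8.9],
  ],
  yaw=[0, 0, 0, 0, 0, 0, 0],
  hand=[4, 4, 4, 4, 4, 4, 4],
)

```text
time_s: 47.35
tcp_pos: [0.629, 0.1032, 0.0287]
eef_rot: [-3.14, -0.077, -0.003]
wrist_force: [0.2, -0.5, 0.2]
opening: 0.0397
```

Request:
step_arm(
  delta_pos=[
    [0, 0, 0],
    [0, 0, 0],
    [0, 0, 0],
    [0, 0, 0],
    [0, 0, -0.5],
    [0, 0, -1.5],
    [0, 0, -3.5],
    [0, 0, -6],
    [0, 0, -9],
    [0, 0, -9],
    [0, 0, -9],
  ],
  yaw=[0, 0, 0, 0, 0, 0, 0, 0, 0, 0, 0],
  hand=[2, 2, 2, 2, 2, 2, 2, 2, 2, 2, 2],
)

```text
time_s: 48.45
tcp_pos: [0.6274, 0.1017, 0.1168]
eef_rot: [3.14, 0.075, -0.002]
wrist_force: [-0.0, -0.6, -6.2]
opening: 0.0266
```

```bash
python3 r.py .465 .22 .12 0
```

```text
t 48.5 tcp [0.6274 0.1017 0.1168] head 2.74 open 0.0266 F [-0.  -0.6 -6.2] | shift [-15.66 -12.59  -0.31] yaw 0.048
```

Request:
step_arm(
  delta_pos=[
    [-5, 0, 0],
    [-10, -4, 0],
    [-14, -8, 0],
    [-15.6, -11, 0],
    [-15.6, -12.4, 0],
    [-15.6, -12.4, 0],
    [-15.6, -12.4, 3],
    [-15.6, -12.4, 6],
    [-15.6, -12.4, 8],
    [-15.6, -12.4, 8],
    [-15.6, -12.4, 8],
  ],
  yaw=[0.048, 0.048, 0.048, 0.048, 0.048, 0.048, 0.048, 0.048, 0.048, 0.048, 0.048],
  hand=[2, 2, 2, 2, 2, 2, 2, 2, 2, 2, 2],
)

```text
time_s: 49.55
tcp_pos: [0.4664, 0.2177, 0.0367]
eef_rot: [3.14, -0.001, -0.002]
wrist_force: [0.4, 0.2, -5.1]
opening: 0.0267
```

```bash
python3 r.py .465 .22 .012 0
```

```text
t 49.5 tcp [0.4664 0.2177 0.0367] head -0.05 open 0.0267 F [ 0.4  0.2 -5.1] | shift [-0.14 -0.24  2.47] yaw -0.001
```

Request:
step_arm(
  delta_pos=[
    [0, 0, 1],
    [0, 0, 1.7],
    [0, 0, 2.2],
    [0, 0, 2.4],
    [0, 0, 2.4],
    [0, 0, 2.4],
    [0, 0, 2.4],
    [0, 0, 2.4],
    [0, 0, -2],
    [0, 0, -7],
    [0, 0, -12],
    [0, 0, -13],
  ],
  yaw=[0, 0, 0, 0, 0, 0, 0, 0, 0, 0, 0, 0],
  hand=[2, 2, 2, 2, 2, 4, 4, 4, 4, 4, 4, 4],
)

```text
time_s: 50.75
tcp_pos: [0.47, 0.2206, 0.1736]
eef_rot: [-3.136, -0.001, -0.018]
wrist_force: [0.3, 0.2, 0.3]
opening: 0.0398
```

```bash
python3 r.py .608 .313 .15 0
```

```text
t 50.8 tcp [0.47   0.2206 0.1736] head 0.03 open 0.0398 F [0.3 0.2 0.3] | shift [13.77 -9.22  2.58] yaw 0.001
```

Request:
step_arm(
  delta_pos=[
    [5, -3, 0],
    [9, -6, 0],
    [13.6, -9.2, 0],
    [13.6, -9.2, 3],
    [13.6, -9.2, 5],
    [13.6, -9.2, 5],
    [13.6, -9.2, 5],
    [13.6, -9.2, 5],
    [13.6, -9.2, 5],
    [13.6, -9.2, 5],
  ],
  yaw=[0, 0, 0, 0, 0, 0, 0, 0, 0, 0],
  hand=[0, 0, 0, 0, 0, 0, 0, 0, 0, 0],
)

```text
time_s: 51.75
tcp_pos: [0.6027, 0.3114, 0.1189]
eef_rot: [-3.14, -0.001, -0.003]
wrist_force: [0.7, 0.0, 0.0]
opening: 0.0002
```

```bash
python3 r.py .607 .313 .098 0; python3 - <<'E'
from h import *
snap('scene','s9')
a=cv2.imread('pics/s9.png')[140:380,200:500]
cv2.imwrite('pics/i9.png',cv2.resize(a,None,fx=2.5,fy=2.5,interpolation=cv2.INTER_CUBIC))
E
```

```text
t 51.8 tcp [0.6027 0.3114 0.1189] head 0.04 open 0.0002 F [0.7 0.  0. ] | shift [ 0.42 -0.16  2.09] yaw 0.001
```

View pics/i9.png

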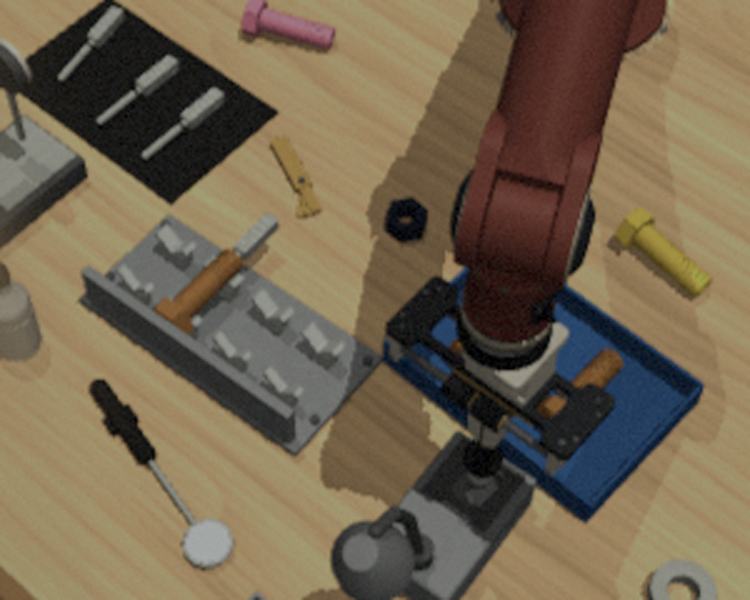

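Fingers sit over the knob cap (485,460). Push down.

Request:
step_arm(
  delta_pos=[
    [0.4, -0.2, 1],
    [0.4, -0.2, 2],
    [0.4, -0.2, 2.5],
    [0.4, -0.2, 2.8],
    [0.4, -0.2, 3.1],
    [0.4, -0.2, 3.4],
    [0.4, -0.2, 3.7],
    [0.4, -0.2, 4.0],
    [0.4, -0.2, 4.2],
    [0.4, -0.2, 4.3],
    [0.4, -0.2, 4.3],
  ],
  yaw=[0, 0, 0, 0, 0, 0, 0, 0, 0, 0, 0],
  hand=[0, 0, 0, 0, 0, 0, 0, 0, 0, 0, 0],
)

```text
time_s: 52.9
tcp_pos: [0.6064, 0.3133, 0.0802]
eef_rot: [-3.14, -0.001, -0.001]
wrist_force: [-8.3, -3.4, 25.2]
opening: 0.0007
```

Request:
step_arm(
  delta_pos=[
    [0, 0, -4],
    [0, 0, -9],
    [0, 0, -14],
    [-5, 5, -16],
    [-9, 10, -18],
    [-9, 15, -18],
    [-9, 20, -18],
    [-9, 25, -18],
    [-9, 30, -18],
    [-9, 30, -18],
    [-9, 30, -18],
    [-9, 30, -18],
  ],
  yaw=[0, 0, 0, 0, 0, 0, 0, 0, 0, 0, 0, 0],
  hand=[0, 0, 0, 0, 0, 0, 0, 0, 0, 0, 0, 0],
)

```text
time_s: 54.1
tcp_pos: [0.5162, 0.0127, 0.254]
eef_rot: [-3.141, 0.002, 0.001]
wrist_force: [-0.1, 0.1, -0.6]
opening: 0.0004
```

```bash
python3 r.py .5 0 .3 0; python3 - <<'E'
from h import *
p,d=snap('scene','s10')
z=[wd('scene',u,v,d[v,u])[2] for u in range(389,396) for v in range(320,326) if d[v,u]>0]; print('cap z',np.median(z))
a=p[130:370,200:500]
cv2.imwrite('pics/i10.png',cv2.resize(a,None,fx=2.5,fy=2.5,interpolation=cv2.INTER_CUBIC))
E
```

```text
t 54.1 tcp [0.5162 0.0127 0.254 ] head -0.06 open 0.0004 F [-0.1  0.1 -0.6] | shift [-1.62  1.27 -4.6 ] yaw -0.001
cap z 0.07907752988797327
```

View pics/i10.png

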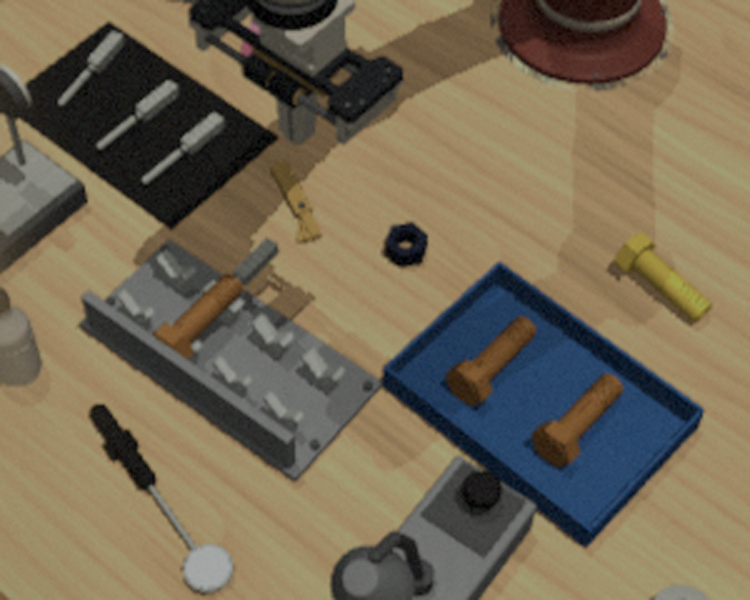

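```bash
python3 -c "
from workcell import job;print(job.finish_job())"
```

```text
the job is handed in; nothing more can be done
None
```

I did the whole job and handed it in at about 54 s of the 210 s; no verdict came back.

- **Lamp on:** I pulled the knob up to its stop before starting. The tool travelled 14.4 mm, and the wrist read 22 N against the stop.
- **Rods:** the rack held three bolts, and I pushed a rod into each until it bottomed, so all three rods were in together.
    - The bolt next to the empty slot is good. Its groove came level with the end face.
    - The middle bolt and the one on the lamp side are short. Their rods stopped with the groove about 15–16 mm outside.
- **Short bolts:** I drew their two rods, laid them back on the mat and put both bolts lying in the blue tray.
- **Lamp off:** I pushed the knob down against its stop, reading 25 N.

**Last checks:** the final picture shows two bolts lying in the tray, three rods on the mat, the good bolt on the rack with its rod in, and the other tools in place. The knob cap measures 79 mm above the bench, against the 80 mm expected when fully down.

**Less certain:** when I let go of the good bolt's rod, the open fingers slid about 15 mm forward along its grip. Its grip end afterwards measured within about 2 mm of where it should be when home. I did not see the groove itself close up.

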